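# Lay a dessert carton in the chill bay and switch it on

## Task

Tip the tall orange carton over away from the robot so that it lies flat on its broad side on the cold plate, then slide it straight in under the clear guard until its top end is flush and square against the blue back stop. Only then push the pink lever fully away from the robot to start the chilling. Do not bump the clear guard, and leave everything else where it stands.

Things in the scene. Friction and masses are not known exactly. Their poses are not given: they have to be found in the camera images.
- bay: Chill bay, fixed: dark grey cold plate 360 (x) x 400 (y) mm, 20 mm high; origin at the centre of its underside, on the table. Its x axis points away from the robot to the blue back stop (within 12 degrees of the world's x), y left, z up. Posts of 12 mm diameter at bay x -75 and 144 mm, y -190 and 190 mm carry the clear guard. The front of the plate (bay x below -85 mm) is open above.
- guard: Clear plastic guard plate on the bay, fixed, same origin and axes as the bay: underside 250 mm above the table, 6 mm thick (12 mm at its aluminium front edge), covering bay x from -85 to 150 mm and the full 400 mm width. Below, it is open in front, at the sides and partly behind. Must not be bumped.
- orange_carton: Rigid orange carton, white band near the top, pale yellow disc on both broad faces; loose, 0.3 to 0.65 kg, evenly filled; 66 (x) x 90 (y) x 190 (z) mm, origin at the centre of its base, z along its height. Starts upright on the open front of the plate, bay x -140 to -110 mm, in its left or right half (bay y about 90 or -90 mm), x axis within 6 degrees of the bay's.
- carton_mid (a point): Centre of the orange carton, 95 mm above its base along its z. Pushed above this along its x, the carton pivots on its rear lower edge and falls by itself once past about 19 degrees, top end towards the back stop, with 40 to 100 mm left to slide; pushed near its foot it only slides. Lying, it is 66 mm high.
- carton_top (a point): Centre of the orange carton's top end, 190 mm from its base along its z. It belongs against the blue back stop: an upright wall 400 mm wide along the plate's rear, its front face at bay x = 165 mm, its top 70 mm above the table.
- switch (a joint): Hinge angle of the pink lever, rad: starts at 0 to 0.25 (leaning towards the robot), grows as it is pushed away along the bay's x, ends at a hard stop at 1.0; it stays where it is left (light friction).
- switch_tip (a point): Centre of the pink ball (26 mm diameter) at the end of the lever, a 10 mm steel rod on a white block left of the plate. The lever pivots at bay x -130, y 255, z 44 mm, 80 mm from the ball's centre; it leans 0.5 rad towards the robot at 0 and 0.5 rad away at 1.0. The block's top is 47 mm above the table, its axle's 57 mm.
- green_carton: Green carton of the same size as the orange one, upright in the other half of the plate's front; leave alone. Origin at the centre of its base.
- syrup_red: Red bottle, 64 mm diameter, 200 mm tall, right of the plate; leave alone. Origin at the centre of its base.
- syrup_brown: Brown bottle, 64 mm diameter, 190 mm tall, right of the plate; leave alone. Origin at the centre of its base.
- bowl_stack: Stack of white paper bowls, 116 mm diameter, 98 mm tall, left of the plate; leave alone. Origin at the centre of its base.
- tub: Blue bowl, 110 mm diameter, 75 mm tall, at the table's right; leave alone. Origin at the centre of its base.
- scoop: Spoon 180 mm long lying along its x, on the table at the robot's right; leave alone. Origin at its middle, on the table.
There are look-alikes about, which are no part of the job. What is shaped like the orange_carton but purple is not meant.

How it is judged:
By the outcome, as a careful person would: the job done as asked, in the order asked, and still so for the second after the job is handed in, with the robot touching nothing.
It also fails if it takes over 72 s, if anything falls off the work surface, if the arm or the gripper's body presses on something with over 40 N, if the wrist force passes 120 N, or if a joint passes its speed limit or range.

## Robot

A 6-joint arm with a two-finger parallel gripper is mounted at the origin on the work surface. World frame = base frame: x ahead of the robot, y to its left, z up, the work surface at z = 0. Lengths are in mm, angles in rad, forces in N, time in s.
With the tool pointing down it reaches from about 300 to 875 mm from the base axis. Payload 6.4 kg.
Tool frame: the origin (TCP) lies at the very end of the fingers, on their centre line; the grasp point (between the pads) lies 19 mm behind it; z points along the fingers, y is the direction in which the jaws open and shut (so a half turn about z gives the same grasp; the last joint's range is limited). The gripper opens to 85 mm and grips with 20 to 120 N. Pads are 22 mm wide; open, the fingers measure 114 mm over their backs; the gripper's body (76 mm by 85 mm) begins 54 mm behind the grasp point. The pads swing forward as they close: fully open they stand 13 mm farther back than shut.
Start: joints at [-1.549, 0.181, 1.607, -0, 1.354, -0.206], TCP at [129.87, -560.156, 206.288] pointing down, gripper open.
Joint ranges: [-2.99, 2.99], [-0.89, 2.07], [0.3, 2.58], [-1.14, 4.28], [0, 2.63], [-3.12, 3.12]. Speed limits (rad/s): [2.57, 2.57, 3.01, 3.14, 3.14, 3.14].

## Interface

Orientations are given as a unit quaternion [x, y, z, w].
In Python, from cell import bot gives the robot as it stands.
- The arm moves only by the tool jog_arm, never from a script. Its argument "commands" is a list of rows, each an object of numbers: "jaw": the gripper command: -1 is fully open, 1 is shut, values between are in proportion; "x", "y", "z": the shift along the tool's x, y, z in mm; "wx", "wy", "wz": the turn, a rotation vector about the tool's x, y, z in rad. A call has 1 to 5 rows; each row shifts and turns the commanded pose from where the row before left it, along the tool's axes as they then stand; what a row does not reach is not made up. A row lasts 1/12 s, in which the tool goes at most 41.7 mm and 7.16 degrees, less where a joint would pass 70% of its speed; a pose out of reach is approached as far as the arm can. A call with a gripper value outside its range is refused whole. The fingers move at their own pace and stop on an object; "newtons" is the grip in N (left out, the last holds). Time passes only in rows, so rows that do not move let the fingers close. It gives the time, the measured TCP pose, the force and the opening at its end, in the units of the state.
- bot.sense(): the state, without advancing time (a new reading comes with each control period).
- bot.camera(name): name is "scene" or "side" or "wrist"; returns the picture (384x512x3 uint8, red, green, blue); there is no depth.
- bot.get_calibration(name): a dict with "mtx" (3x3 intrinsics, pixels), "R" (3x3) and "t" (3): a world point X has camera coordinates R X + t; the wrist camera has in their place "T_tool_cam" (4x4, takes a point from camera to tool coordinates, whose origin is the TCP and whose axes are the flange's). Camera axes: x right, y down, z forward; pixel columns grow to the right and rows downward; lengths in mm; the calibration is good to about 2 mm. A picture is of the moment at which its call begins: read the wrist's pose just before it. get_calibration takes no time and is no camera call.
- bot.job_done(): hands the job in, once; it reports no verdict.
Trained networks look in the newest picture that a camera, given by its name, has taken for a name from the list of things; names that differ only in an ending like _2 or _b are one class to them, and where a whole thing is asked for, a point or a joint stands for the part that bears it (a point fixed in the world has none). Each returns a list of dicts, best first, with "p" (0 to 1); they miss things now and then, are a little off and sometimes report something else, mostly with a low value. They report only what shows in the picture. A call takes as long as a camera call. They do not tell look-alikes from the thing itself.
- bot.silhouettes(target, camera): "region" (384x512 bool, what is visible of it) and "extent" ([centre column, centre row, width, height] in pixels, round what is visible of it).
- bot.place_of(target, camera): "position" ([row, column] in pixels: a listed point, or the origin of a listed thing).
The state is a dict: "time": time; "joint_positions": joint angles; "joint_velocities": joint speeds; "tau": joint torques, N m; "ee_pos": TCP position; "tcp_rot": TCP orientation; "contact_force": force on the tool from outside, world axes, zero at the start; "moment": the same for the moment, N m; "opening": opening from 0.0 (shut) to 1.0 (fully open).
Only numpy, scipy, OpenCV 4.12 (cv2) and the standard library are available. Lean on these libraries where they do the work, as an engineer would, in place of code of your own. Each camera call takes 0.05 s, during which the arm holds its last target.

## Working session

There is one attempt and no reset: what is moved stays moved. The work goes in short steps, Python scripts to look and compute and a tool call to move; the robot and the scene stay as the last step left them, time stands still between calls to the robot, and variables do not carry over. Pictures are saved under pics/ and viewed, and the job is handed in when it is done.

Besides the shell and the picture viewer there is one more tool, called after ">>>" by a JSON object that holds its "name" and its "arguments". jog_arm: Moves the arm, as the interface text tells. Its arguments: {"type":"object","properties":{"commands":{"type":"array"},"newtons":{"type":"number"}},"required":["commands"]}

```bash
ls; mkdir -p pics
python3 - <<'E'
from cell import bot
import cv2
for n in ["scene","side"]:
    im=bot.camera(n); cv2.imwrite(f"pics/{n}0.png",im[:,:,::-1])
    c=bot.get_calibration(n); print(n,c)
    for t in ["orange_carton","green_carton","bay","switch_tip","carton_mid","carton_top","guard"]:
        print(t,[(r['p'],r['position']) for r in bot.place_of(t,n)])
print(bot.get_calibration("wrist"))
print(bot.sense())
E
```

```text
pics
scene {'mtx': array([[419.8732678 ,   0.        , 257.02999775],
       [  0.        , 419.8732678 , 191.23696129],
       [  0.        ,   0.        ,   1.        ]]), 'R': array([[ 0.0951726 , -0.99546011,  0.00115975],
       [-0.94528897, -0.09074098, -0.31336055],
       [ 0.31204317,  0.02872704, -0.94963352]]), 't': array([-197.07368732,  535.71540498, 1524.51423414])}
orange_carton [(0.89, [171.6, 340.4]), (0.86, [199.9, 263.3]), (0.86, [246.1, 374.6]), (0.72, [249.9, 157.5])]
green_carton [(0.88, [202.0, 218.1])]
bay [(0.68, [170.7, 242.4])]
switch_tip [(0.45, [196.8, 166.6])]
carton_mid [(0.8, [164.4, 350.8]), (0.71, [246.5, 150.5]), (0.57, [190.3, 267.9])]
carton_top [(0.84, [236.7, 389.5]), (0.77, [242.7, 145.2]), (0.75, [157.7, 352.4]), (0.66, [182.4, 268.0])]
guard []
side {'mtx': array([[406.14218893,   0.        , 260.4245532 ],
       [  0.        , 406.14218893, 185.22484196],
       [  0.        ,   0.        ,   1.        ]]), 'R': array([[-0.09344036,  0.99562364, -0.00157003],
       [ 0.94474049,  0.08816702, -0.31574037],
       [-0.31422015, -0.03098616,
[... 1049 characters left out ...]
e+00]])}
{'time': 0.8, 'joint_positions': array([-1.54926107e+00,  1.80741017e-01,  1.60699555e+00,  1.20080846e-05,
        1.35380376e+00, -2.06281416e-01]), 'joint_velocities': array([ 0.00057326, -0.00172566,  0.00050675,  0.00047307, -0.00035233,
       -0.00184678]), 'tau': array([ 5.12818369e-04, -4.44793224e+01, -3.51665461e+01, -3.37343936e-04,
        6.61250251e-04, -2.04045949e-05]), 'ee_pos': array([ 129.89636882, -560.15814017,  206.32380629]), 'tcp_rot': array([9.93519604e-01, 1.13660883e-01, 3.42529913e-06, 2.65886223e-05]), 'contact_force': array([-0.11910405,  0.48090956,  0.01557329]), 'moment': array([-0.07416383, -0.02371163, -0.01420009]), 'opening': 1.0035989470801694}
```

View pics/scene0.png

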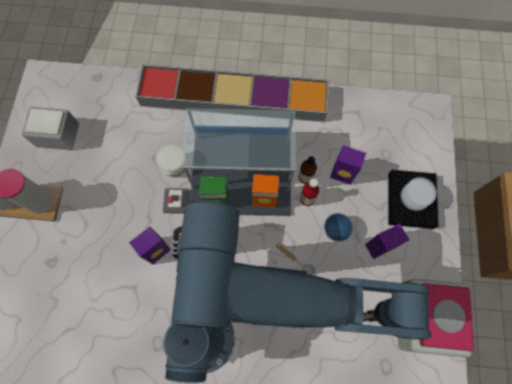

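View pics/side0.png

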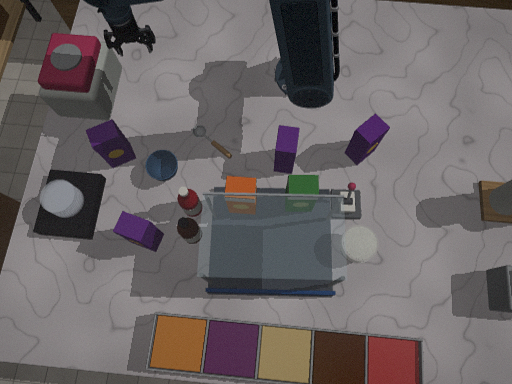

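The orange carton is in the right half (scene ~(265,190), side ~(241,193)). The green one is in the left half, and the lever is near side (351,190). Next I'll zoom in.

Run:
```python
import cv2
a=cv2.imread("pics/scene0.png"); b=cv2.imread("pics/side0.png")
cv2.imwrite("pics/sc_z.png",cv2.resize(a[95:220,150:330],None,fx=4.4,fy=4.4,interpolation=cv2.INTER_CUBIC))
cv2.imwrite("pics/si_z.png",cv2.resize(b[165:305,190:385],None,fx=4.1,fy=4.1,interpolation=cv2.INTER_CUBIC))
```

```text
(no output)
```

View pics/sc_z.png

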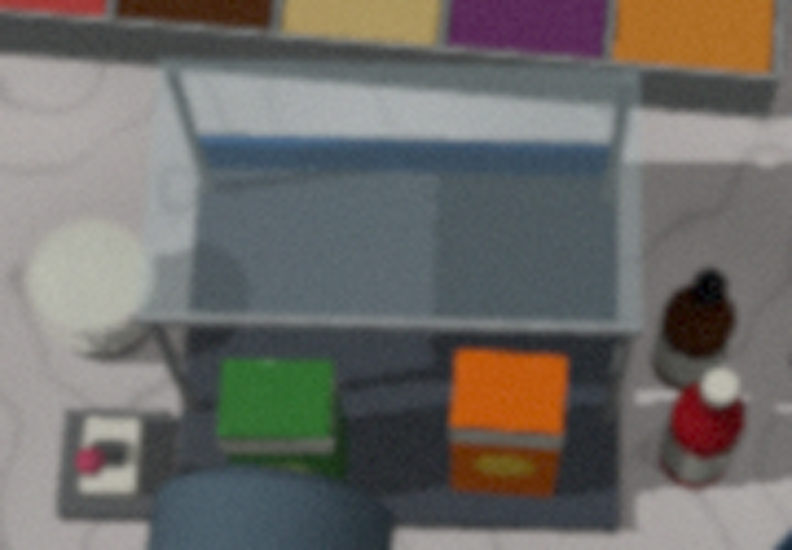

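View pics/si_z.png

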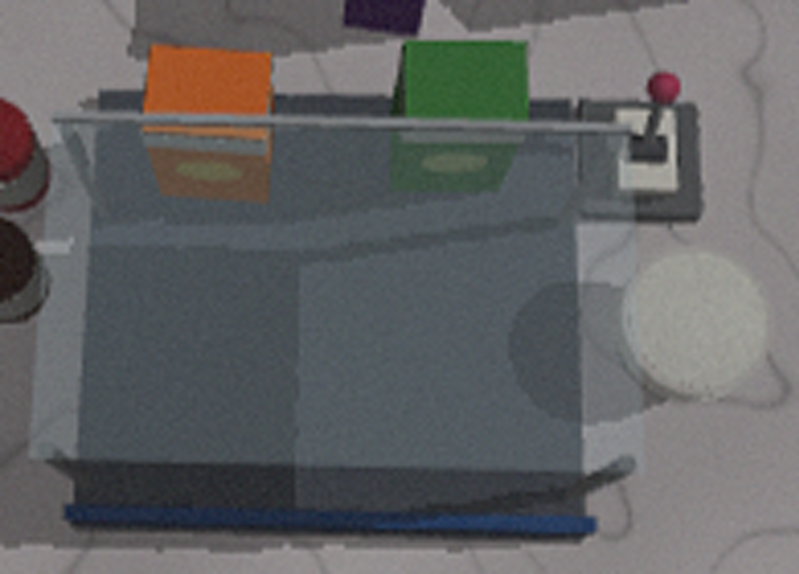

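```bash
cat > h.py <<'E'
import numpy as np
from scipy.optimize import least_squares
from scipy.spatial.transform import Rotation as Ro
import json
C={"scene":(np.array([[419.8732678,0,257.02999775],[0,419.8732678,191.23696129],[0,0,1]]),np.array([[0.0951726,-0.99546011,0.00115975],[-0.94528897,-0.09074098,-0.31336055],[0.31204317,0.02872704,-0.94963352]]),np.array([-197.07368732,535.71540498,1524.51423414])),
"side":(np.array([[406.14218893,0,260.4245532],[0,406.14218893,185.22484196],[0,0,1]]),np.array([[-0.09344036,0.99562364,-0.00157003],[0.94474049,0.08816702,-0.31574037],[-0.31422015,-0.03098616,-0.94884433]]),np.array([164.08790783,-424.94359639,1571.99663318]))}
def proj(X,n):
    K,R,t=C[n]; c=np.atleast_2d(X)@R.T+t; p=c@K.T; return p[:,:2]/p[:,2:]
def tf(p,X):
    c,s=np.cos(p[2]),np.sin(p[2]); X=np.atleast_2d(X).astype(float)
    return np.c_[p[0]+c*X[:,0]-s*X[:,1],p[1]+s*X[:,0]+c*X[:,1],X[:,2]]
def inv(p,X):
    c,s=np.cos(p[2]),np.sin(p[2]); X=np.atleast_2d(X).astype(float); d=X[:,:2]-p[:2]
    return np.c_[c*d[:,0]+s*d[:,1],-s*d[:,0]+c*d[:,1],X[:,2]]
def fit(obs,x0):
    def f(p): return np.concatenate([(proj(tf(p,X),n)-uv).ravel() if 0 else np.array(proj(tf(p,X),n)-uv).ravel()*np.array([1,1]) for n,X,uv in obs])
    r=least_squares(f,x0,loss='soft_l1',x_scale=[100,100,.1]); return r.x,f(r.x).reshape(-1,2)
def tri(obs):
    f=lambda X:np.concatenate([(proj(X,n)-uv).ravel() for n,uv in obs])
    r=least_squares(f,[500,0,50]); return r.x,r.fun
E
python3 - <<'E'
from h import *
sc=lambda u,v:np.array([150+(u+.5)/4.4-.5,95+(v+.5)/4.4-.5]); si=lambda u,v:np.array([190+(u+.5)/4.1-.5,165+(v+.5)/4.1-.5])
obs=[("scene",(-85,200,256),sc(145,320)),("scene",(-85,-200,256),sc(640,328)),("scene",(150,200,256),sc(160,64)),("scene",(150,-200,256),sc(640,72)),
("scene",(-180,-200,20),sc(616,528)),("scene",(165,200,20),sc(200,170)),("scene",(165,-200,20),sc(614,172)),
("side",(165,-200,70),si(65,506)),("side",(165,200,70),si(597,517)),("side",(-180,-200,20),si(98,92)),("side",(-180,200,20),si(573,100)),
("side",(-85,-200,256),si(55,118)),("side",(-85,200,256),si(632,127)),("side",(150,-200,256),si(30,458)),("side",(150,200,256),si(645,467))]
b,r=fit(obs,[600,0,0]); print("bay",b,np.degrees(b[2]));print(np.c_[r].round(1).tolist())
T=[(33,45,190),(33,-45,190),(-33,-45,190),(-33,45,190)]
T=[(x,y,z+20) for x,y,z in T]
def car(s,d):
    o=[("scene",t,sc(*u)) for t,u in zip(T,s)]+[("side",t,si(*u)) for t,u in zip(T,[d[i] for i in (0,1,2,3)])]
    return fit(o,[500,0,0])
# side: image left = y negative; image bottom = +x
c,r=car([(455,350),(568,352),(564,435),(450,430)],[(270,130),(143,128),(150,46),(271,53)]); print("orange",c,np.degrees(c[2]));print(r.round(1).tolist(),inv(b,[[c[0],c[1],0]]),np.degrees(c[2]-b[2]))
g,r=car([(222,360),(333,362),(335,437),(218,437)],[(522,135),(393,132),(405,42),(527,42)]); print("green",g);print(r.round(1).tolist(),inv(b,[[g[0],g[1],0]]))
x,r=tri([("scene",sc(89,460)),("side",si(664,87))]);print("ball",x,r,inv(b,x))
for s in (0,.25):print("exp", -130+80*np.sin(s-.5),255,44+80*np.cos(s-.5))
E
```

```text
bay [ 6.53788958e+02 -6.93958478e+01  7.37561046e-02] 4.225913508688777
[[-2.5, 0.9], [0.2, 1.5], [-0.8, -0.9], [-0.2, -0.6], [0.6, 0.2], [-0.6, 0.0], [0.8, 1.5], [-0.0, 0.2], [0.2, 0.1], [0.0, -0.1], [-0.3, 0.0], [-0.6, -0.6], [-0.4, -0.2], [-0.2, 0.8], [0.4, 1.6]]
orange [ 5.41016877e+02 -1.74266819e+02  5.12440672e-02] 2.9360687739687266
[[-0.3, 0.6], [-0.8, 1.2], [-0.4, -0.1], [-0.0, -0.0], [-0.7, 1.6], [-0.2, 0.9], [-0.4, -0.1], [0.1, -0.7]] [[-120.19334454  -96.2757628     0.        ]] -1.2898447347200503
green [5.20007309e+02 1.00754964e+01 6.85685834e-02]
[[0.5, -0.6], [0.5, -0.4], [-0.9, 0.1], [0.1, -0.5], [0.9, -1.1], [1.8, -1.0], [-1.0, -0.1], [-0.8, 0.6]] [[-127.56174597   89.11355112    0.        ]]
ball [477.51747979 172.95894156 125.0172428 ] [ 0.06433153  0.00643341  0.05534145 -0.00245464] [[-157.93329696  254.68520081  125.0172428 ]]
exp -168.35404308833625 255 114.20660495122982
exp -149.79231674036183 255 121.51299373685158
```

```bash
cat >> h.py <<'E'
def ray(n,u,v,z):
    K,R,t=C[n]; o=-R.T@t; d=R.T@np.linalg.solve(K,[u,v,1.]); return (o+d*(z-o[2])/d[2]).round(0)
BAY=np.array([653.8,-69.4,0.0738])
E
python3 - <<'E'
from h import *
for v,u in [(206.8,243.0),(149.0,362.7),(160.9,286.7),(238.6,149.9),(154.1,121.3)]:
    w=ray("side",u,v,0); print("side",w,inv(BAY,w).round())
for v,u in [(171.6,340.4),(246.1,374.6),(249.9,157.5)]: 
    w=ray("scene",u,v,0);print("scene",w,inv(BAY,w).round())
w=ray("side",190+695/4.1,165+325/4.1,98);print("bowls top",w,inv(BAY,w))
w=ray("side",190+25/4.1,165+190/4.1,0);print("red base",w,inv(BAY,w))
for n in ("scoop","tub"):
  pass
print("scoop head/handle",ray("side",200,131,0),ray("side",230,156,0), "tub",ray("side",162,165,75))
print(tf(BAY,[[-230,-96,0],[-25,-96,0],[-160,255,0]]))
E
```

```text
side [ 545. -174.    0.] [[-116.  -96.    0.]]
side [289. 235.   0.] [[-341.  330.    0.]]
side [361. -36.   0.] [[-290.   55.    0.]]
side [ 685. -475.    0.] [[   1. -407.    0.]]
side [ 390. -634.    0.] [[-305. -544.    0.]]
scene [ 698. -476.    0.] [[  14. -409.    0.]]
scene [ 401. -619.    0.] [[-293. -529.    0.]]
scene [305. 218.   0.] [[-327.  312.    0.]]
bowls top [658. 207.  98.] [[ 24.56837634 275.33796484  98.        ]]
red base [ 576. -334.    0.] [[ -97.09798858 -258.14333347    0.        ]]
scoop head/handle [ 272. -363.    0.] [ 361. -241.    0.] tub [ 445. -458.   75.]
[[ 431.50442697 -182.09728573    0.        ]
 [ 635.9464202  -166.98201519    0.        ]
 [ 475.43359559  173.1086097     0.        ]]
```

>>> {"name": "jog_arm", "arguments": {"commands": [{"x": 29,"y": -25,"z": -8,"jaw": 0.0},{"x": 29,"y": -25,"z": -8,"jaw": 0.0},{"x": 29,"y": -25,"z": -8,"jaw": 0.0},{"x": 29,"y": -25,"z": -8,"jaw": 0.0},{"x": 29,"y": -25,"z": -8,"jaw": 0.0}]}}

```text
$.commands[0]: bad value
```

```bash
cat > log.py <<'E'
from cell import bot
import json,numpy as np
s=bot.sense()
d={k:np.round(np.array(v,float),4).tolist() for k,v in s.items()}
open("log.jsonl","a").write(json.dumps(d)+"\n")
print(d["time"],d["joint_positions"],d["ee_pos"],d["tcp_rot"],d["contact_force"],d["opening"])
E
python3 log.py
```

```text
0.8 [-1.5493, 0.1807, 1.607, 0.0, 1.3538, -0.2063] [129.8964, -560.1581, 206.3238] [0.9935, 0.1137, 0.0, 0.0] [-0.1191, 0.4809, 0.0156] 1.0036
```

>>> {"name": "jog_arm", "arguments": {"commands": [{"x": 29,"y": -25,"wz": 0.05},{"x": 29,"y": -25,"wz": 0.05},{"x": 29,"y": -25,"wz": 0.05},{"x": 29,"y": -27},{"x": 29,"y": -27}]}}

```text
$.commands[0]: bad value
```

```bash
python3 log.py
```

```text
0.8 [-1.5493, 0.1807, 1.607, 0.0, 1.3538, -0.2063] [129.8964, -560.1581, 206.3238] [0.9935, 0.1137, 0.0, 0.0] [-0.1191, 0.4809, 0.0156] 1.0036
```

>>> {"name": "jog_arm", "arguments": {"commands": [{"x": 29,"y": -25,"z": -8,"wx": 0,"wy": 0,"wz": 0,"jaw": 0},{"x": 29,"y": -25,"z": -8,"wx": 0,"wy": 0,"wz": 0,"jaw": 0},{"x": 29,"y": -25,"z": -8,"wx": 0,"wy": 0,"wz": 0,"jaw": 0},{"x": 29,"y": -25,"z": -8,"wx": 0,"wy": 0,"wz": 0,"jaw": 0},{"x": 29,"y": -25,"z": -8,"wx": 0,"wy": 0,"wz": 0,"jaw": 0}]}}

```text
time: 1.22
ee_pos: [243.5, -404.1, 246.6]
tcp_rot: [0.994, 0.113, 0.0, 0.0]
contact_force: [1.0, 0.1, -0.1]
opening: 0.497
```

```bash
python3 log.py
```

```text
1.2167 [-1.2809, -0.091, 1.8074, 0.0001, 1.425, 0.0628] [243.5219, -404.1141, 246.6231] [0.9936, 0.1133, 0.0001, 0.0] [1.03, 0.0973, -0.0723] 0.497
```

>>> {"name": "jog_arm", "arguments": {"commands": [{"x": 28,"y": -26,"z": 0,"wx": 0,"wy": 0,"wz": 0.03,"jaw": 0},{"x": 28,"y": -26,"z": 0,"wx": 0,"wy": 0,"wz": 0.03,"jaw": 0},{"x": 28,"y": -27,"z": 0,"wx": 0,"wy": 0,"wz": 0.03,"jaw": 0},{"x": 27,"y": -28,"z": 0,"wx": 0,"wy": 0,"wz": 0.03,"jaw": 0},{"x": 27,"y": -28,"z": 0,"wx": 0,"wy": 0,"wz": 0.034,"jaw": 0}]}}

```text
time: 1.63
ee_pos: [357.2, -247.8, 246.7]
tcp_rot: [0.999, 0.036, 0.0, 0.0]
contact_force: [0.4, -0.5, 0.1]
opening: 0.499
```

```bash
python3 log.py
cat > kin.py <<'E'
import json,numpy as np
from scipy.optimize import least_squares
from scipy.spatial.transform import Rotation as Ro
# j1 z, j2 y, j3 y, j4 roll z, j5 y, j6 z ; angles from vertical up
def fk(q,p):
    h,d,a,L1,e,L2,L3,s2=p
    R1=Ro.from_euler('z',q[0]); 
    o=np.array([0,0,h])+R1.apply([a,d,0])
    R2=R1*Ro.from_euler('y',q[1]+s2); o=o+R2.apply([0,0,L1])
    R3=R2*Ro.from_euler('y',q[2]-s2); o=o+R3.apply([e,0,L2])
    R5=R3*Ro.from_euler('z',q[3])*Ro.from_euler('y',q[4]); o=o+R5.apply([0,0,L3])
    R6=R5*Ro.from_euler('z',q[5]); return o,R6
def load(): return [json.loads(l) for l in open("log.jsonl")]
E
python3 - <<'E'
from kin import *
D=load()
for d in D:
    o,R=fk(d["joint_positions"],[300,117,0,450,0,450,250,0]); print(o,R.as_matrix().round(2).tolist(),Ro.from_quat(d["tcp_rot"]).as_matrix().round(2).tolist(),d["ee_pos"])
E
```

```text
1.6333 [-0.8811, -0.1843, 1.8894, 0.0001, 1.4355, 0.6179] [357.1778, -247.8496, 246.6794] [0.9994, 0.0359, 0.0003, 0.0004] [0.3813, -0.4531, 0.1479] 0.4992
[ 128.15776769 -517.7170814   395.83006208] [[-0.23, 0.97, 0.0], [0.97, 0.23, -0.0], [-0.0, -0.0, -1.0]] [[0.97, 0.23, 0.0], [0.23, -0.97, 0.0], [0.0, 0.0, -1.0]] [129.8964, -560.1581, 206.3238]
[ 128.15776769 -517.7170814   395.83006208] [[-0.23, 0.97, 0.0], [0.97, 0.23, -0.0], [-0.0, -0.0, -1.0]] [[0.97, 0.23, 0.0], [0.23, -0.97, 0.0], [0.0, 0.0, -1.0]] [129.8964, -560.1581, 206.3238]
[ 227.73860254 -354.06722799  432.84768259] [[-0.23, 0.97, 0.0], [0.97, 0.23, -0.0], [-0.0, 0.0, -1.0]] [[0.97, 0.23, 0.0], [0.23, -0.97, 0.0], [0.0, 0.0, -1.0]] [243.5219, -404.1141, 246.6231]
[ 321.7196788  -206.13204171  432.12414269] [[-0.07, 1.0, 0.0], [1.0, 0.07, -0.0], [-0.0, 0.0, -1.0]] [[1.0, 0.07, 0.0], [0.07, -1.0, -0.0], [0.0, 0.0, -1.0]] [357.1778, -247.8496, 246.6794]
```

>>> {"name": "jog_arm", "arguments": {"commands": [{"x": 20,"y": -13,"z": 4,"wx": 0,"wy": 0.1,"wz": 0,"jaw": 0},{"x": 19,"y": -13,"z": 6,"wx": 0,"wy": 0.1,"wz": 0,"jaw": 0},{"x": 18,"y": -13,"z": 8,"wx": 0,"wy": 0.1,"wz": 0,"jaw": 0},{"x": 17,"y": -13,"z": 10,"wx": 0,"wy": 0.1,"wz": 0,"jaw": 0},{"x": 16,"y": -13,"z": 12,"wx": 0,"wy": 0.1,"wz": 0,"jaw": 0}]}}

```text
time: 2.05
ee_pos: [449.9, -177.2, 225.6]
tcp_rot: [0.968, 0.036, 0.25, -0.008]
contact_force: [1.0, -0.3, -0.3]
opening: 0.499
```

```bash
python3 log.py
python3 - <<'E'
from kin import *
D=load()[1:]
def f(p):
    out=[]
    for d in D:
        o,R=fk(d["joint_positions"],list(p)+[0]); out+=list(o-np.array(d["ee_pos"]))
    return np.array(out)
r=least_squares(f,[300,117,0,450,0,450,250]); print(r.x.round(1),r.fun.round(1))
for d in D:
    o,R=fk(d["joint_positions"],[0]*8); R=R*Ro.from_euler('z',-np.pi/2); 
    print((R.inv()*Ro.from_quat(d["tcp_rot"])).as_rotvec().round(3))
E
```

```text
2.05 [-0.9401, -0.3854, 2.1706, 0.4737, 1.1174, 0.3974] [449.8887, -177.1941, 225.5568] [0.9675, 0.0359, 0.25, -0.0081] [1.0341, -0.3225, -0.2646] 0.4986
[ 3.136e+02  1.178e+02 -4.000e-01  4.382e+02  8.570e+01  5.149e+02
  3.439e+02] [-0.  0. -0.  0. -0.  0. -0.  0. -0. -0. -0.  0.]
[-0.     0.     3.141]
[ 0.    -0.    -3.142]
[ 0.    -0.     3.142]
[-0.     0.    -3.141]
```

```bash
cat >> kin.py <<'E'
P=[313.6,117.8,-.4,438.2,85.7,514.9,343.9,0]
LO=np.array([-2.99,-.89,.3,-1.14,0,-3.12]);HI=np.array([2.99,2.07,2.58,4.28,2.63,3.12])
def tool(q):
    o,R=fk(q,P); return o,R*Ro.from_euler('z',np.pi/2)
def pose(yaw,th): # tool x horizontally along yaw, tilted th so z goes forward
    return Ro.from_euler('z',yaw)*Ro.from_euler('x',np.pi)*Ro.from_euler('y',th)
def ik(pos,R,q0):
    def f(q):
        o,Rq=tool(q); return np.r_[(o-pos)/100,(Rq.inv()*R).as_rotvec()*3,(q-q0)*1e-5]
    r=least_squares(f,np.clip(q0,LO+1e-3,HI-1e-3),bounds=(LO,HI)); return r.x,np.abs(r.fun[:6]).max()
E
python3 - <<'E'
from kin import *; from h import tf,BAY
q0=np.array(load()[-1]["joint_positions"])
print(tool(q0)[0])
for TH in (0.8,0.95,1.1):
  q=q0.copy(); print(TH)
  way=[(-215,-92,225,.5),(-200,-96,205,(TH+.5)/2),(-185,-96,180,TH),(-155,-96,180,TH),(-95,-96,165,TH),(-160,-96,150,TH),(-160,-96,50,TH),(-90,-96,50,TH),(-25,-96,50,TH),(-10,-96,50,TH)]
  prev=None
  for w in way:
    if prev is None: prev=w
    for k in np.linspace(0,1,6)[1:]:
        x=np.array(prev)*(1-k)+np.array(w)*k
        q,e=ik(tf(BAY,x[:3])[0],pose(BAY[2],x[3]),q)
    prev=w; print(w,q.round(2),round(e,4))
E
```

```text
[ 449.87028353 -177.19379453  225.5041227 ]
0.8
(-215, -92, 225, 0.5) [-0.95 -0.39  2.17  0.47  1.13  0.4 ] 0.0
(-200, -96, 205, 0.65) [-1.03 -0.39  2.27  0.68  1.04  0.18] 0.0
(-185, -96, 180, 0.8) [-1.11 -0.33  2.37  0.93  0.98 -0.11] 0.0
(-155, -96, 180, 0.8) [-1.01 -0.25  2.32  0.95  0.9  -0.07] 0.0
(-95, -96, 165, 0.8) [-0.86 -0.09  2.22  1.01  0.75 -0.04] 0.0
(-160, -96, 150, 0.8) [-1.03 -0.19  2.34  1.01  0.86 -0.17] 0.0
(-160, -96, 50, 0.8) [-1.03  0.12  2.36  1.31  0.72 -0.6 ] 0.0
(-90, -96, 50, 0.8) [-0.85  0.22  2.23  1.38  0.62 -0.51] 0.0
(-25, -96, 50, 0.8) [-0.72  0.32  2.1   1.4   0.55 -0.41] 0.0
(-10, -96, 50, 0.8) [-0.69  0.34  2.06  1.39  0.53 -0.39] 0.0
0.95
(-215, -92, 225, 0.5) [-0.95 -0.39  2.17  0.47  1.13  0.4 ] 0.0
(-200, -96, 205, 0.725) [-1.09 -0.41  2.32  0.78  1.05  0.06] 0.0
(-185, -96, 180, 0.95) [-1.22 -0.3   2.45  1.13  1.05 -0.37] 0.0
(-155, -96, 180, 0.95) [-1.12 -0.23  2.4   1.18  0.96 -0.35] 0.0
(-95, -96, 165, 0.95) [-0.94 -0.06  2.3   1.3   0.8  -0.37] 0.0
(-160, -96, 150, 0.95) [-1.13 -0.15  2.42  1.24  0.93 -0.47] 0.0
(-160, -96, 50, 0.95) [-1
[... 163 characters left out ...]
0
(-10, -96, 50, 0.95) [-0.75  0.39  2.12  1.75  0.65 -0.79] 0.0
1.1
(-215, -92, 225, 0.5) [-0.95 -0.39  2.17  0.47  1.13  0.4 ] 0.0
(-200, -96, 205, 0.8) [-1.16 -0.42  2.37  0.88  1.07 -0.05] 0.0
(-185, -96, 180, 1.1) [-1.33 -0.21  2.51  1.3   1.15 -0.63] 0.0
(-155, -96, 180, 1.1) [-1.21 -0.15  2.46  1.38  1.06 -0.62] 0.0
(-95, -96, 165, 1.1) [-1.01  0.02  2.36  1.55  0.91 -0.68] 0.0
(-160, -96, 150, 1.1) [-1.23 -0.04  2.47  1.43  1.05 -0.76] 0.0
(-160, -96, 50, 1.1) [-1.23  0.38  2.42  1.65  1.04 -1.19] 0.0
(-90, -96, 50, 1.1) [-1.    0.43  2.31  1.83  0.94 -1.13] 0.0
(-25, -96, 50, 1.1) [-0.84  0.48  2.19  1.95  0.86 -1.07] 0.0
(-10, -96, 50, 1.1) [-0.8   0.49  2.16  1.97  0.84 -1.06] 0.0
```

```bash
cat >> h.py <<'E'
Kw=np.array([[328.8675539,0,257.85382348],[0,328.8675539,190.91474936],[0,0,1]])
Tw=np.array([[1.20223168e-03,-9.64346278e-01,-2.64640907e-01,6.79669945e+01],[9.99998545e-01,8.38987810e-04,1.48561748e-03,-1.51431185],[-1.21061919e-03,-2.64642308e-01,9.64345884e-01,-1.66743576e+02],[0,0,0,1]])
def setwrist(s):
    R=Ro.from_quat(s["tcp_rot"]).as_matrix(); T=np.eye(4);T[:3,:3]=R;T[:3,3]=s["ee_pos"]; W=np.linalg.inv(T@Tw); C["wrist"]=(Kw,W[:3,:3],W[:3,3])
def box(pose,lo,hi):
    return tf(pose,[(x,y,z) for x in (lo[0],hi[0]) for y in (lo[1],hi[1]) for z in (lo[2],hi[2])])
def draw(im,n,B,col):
    import cv2
    p=proj(B,n); K,R,t=C[n]; zc=(B@R.T+t)[:,2]
    for i in range(8):
        for b in (1,2,4):
            j=i|b
            if j!=i and zc[i]>20 and zc[j]>20: cv2.line(im,tuple(int(v) for v in p[i].round()),tuple(int(v) for v in p[j].round()),col,1,cv2.LINE_AA)
E
cat > wr.py <<'E'
import sys,cv2
from cell import bot
from h import *
s=bot.sense(); setwrist(s); im=bot.camera("wrist")[:,:,::-1].copy(); cv2.imwrite(f"pics/{sys.argv[1]}_raw.png",im)
draw(im,"wrist",box(BAY,(-180,-200,0),(180,200,20)),(255,255,255))
draw(im,"wrist",box(BAY,(165,-200,20),(180,200,70)),(255,0,0))
draw(im,"wrist",box(BAY,(-85,-200,250),(150,200,256)),(255,255,0))
if len(sys.argv)>2: draw(im,"wrist",box(np.array([541,-174.3,.0512]),(-33,-45,20),(33,45,210)),(0,0,255))
cv2.imwrite(f"pics/{sys.argv[1]}.png",cv2.resize(im,None,fx=1.5,fy=1.5))
E
python3 wr.py w1 1
```

```text
(no output)
```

View pics/w1.png

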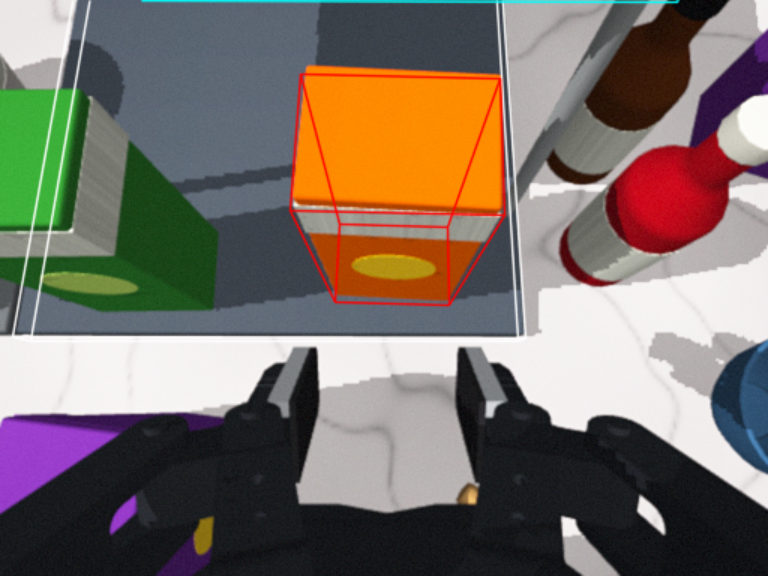

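The wrist view shows the orange carton centred at about (400,140), with the model 2–3 mm off. The bay edges line up. I'll refine both poses.

Run:
```python
from h import *
import json
s=json.loads(open("log.jsonl").readlines()[-1]); setwrist(s)
w=lambda u,v:np.array([(u+.5)/1.5-.5,(v+.5)/1.5-.5])
T=[(33,45,210),(33,-45,210),(-33,-45,210),(-33,45,210),(-33,45,20),(-33,-45,20)]
uv=[(306,65),(501,77),(503,213),(293,205),(337,302),(449,303)]
c,r=fit([("wrist",t,w(*u)) for t,u in zip(T,uv)],[541,-174,.05]); print(c,np.degrees(c[2]),r.round(1).tolist(),inv(BAY,[[c[0],c[1],0]]))
```

```text
[ 5.42614693e+02 -1.75371087e+02  3.34517487e-02] 1.91664401988654 [[-1.0, 2.6], [1.4, -0.4], [1.6, -0.1], [-0.6, -0.4], [-0.8, -1.8], [-0.2, 0.6]] [[-118.69623139  -97.48460566    0.        ]]
```

Run:
```python
import cv2
a=cv2.imread("pics/w1_raw.png"); cv2.imwrite("pics/w1_z.png",cv2.resize(a[0:240,0:380],None,fx=2.1,fy=2.1))
```

```text
(no output)
```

View pics/w1_z.png

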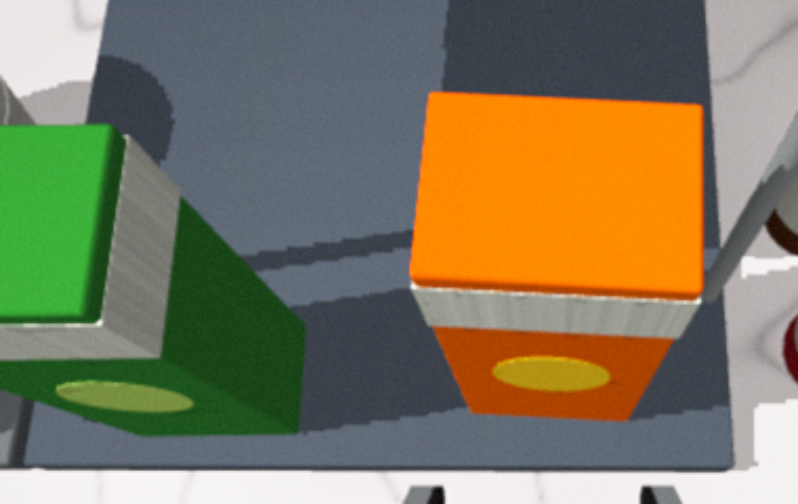

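>>> {"name": "jog_arm", "arguments": {"commands": [{"x": 2,"y": 1,"z": 13.5,"wx": 0,"wy": 0.09,"wz": 0,"jaw": 0},{"x": 0,"y": 1,"z": 13.5,"wx": 0,"wy": 0.09,"wz": 0,"jaw": 0},{"x": -1,"y": 2,"z": 13.5,"wx": 0,"wy": 0.09,"wz": 0,"jaw": 0},{"x": -2,"y": 1,"z": 13.5,"wx": 0,"wy": 0.08,"wz": 0,"jaw": 0},{"x": 0,"y": 0,"z": 0,"wx": 0,"wy": 0,"wz": 0,"jaw": 0}]}}

```text
time: 2.52
ee_pos: [478.7, -178.5, 176.4]
tcp_rot: [0.911, 0.032, 0.411, -0.018]
contact_force: [-0.7, 1.3, -0.4]
opening: 0.503
```

```bash
cat >> log.py <<'E'
from h import inv,BAY,Ro
R=Ro.from_quat(d["tcp_rot"]).as_matrix(); print("bay",inv(BAY,[d["ee_pos"]])[0].round(1),"yawrel",round(float(np.degrees(np.arctan2(-R[0,1],R[1,1])+np.pi-BAY[2])+180)%360-180,2),"tilt",round(float(np.arccos(-R[2,2])),3))
E
python3 log.py; python3 wr.py w2 1
```

```text
2.5167 [-1.1383, -0.308, 2.3923, 1.0036, 0.987, -0.1955] [478.6939, -178.4533, 176.3609] [0.9108, 0.032, 0.4112, -0.0179] [-0.6975, 1.3112, -0.3847] 0.5033
bay [-182.7  -95.8  176.4] yawrel -0.04 tilt 0.848
```

View pics/w2.png

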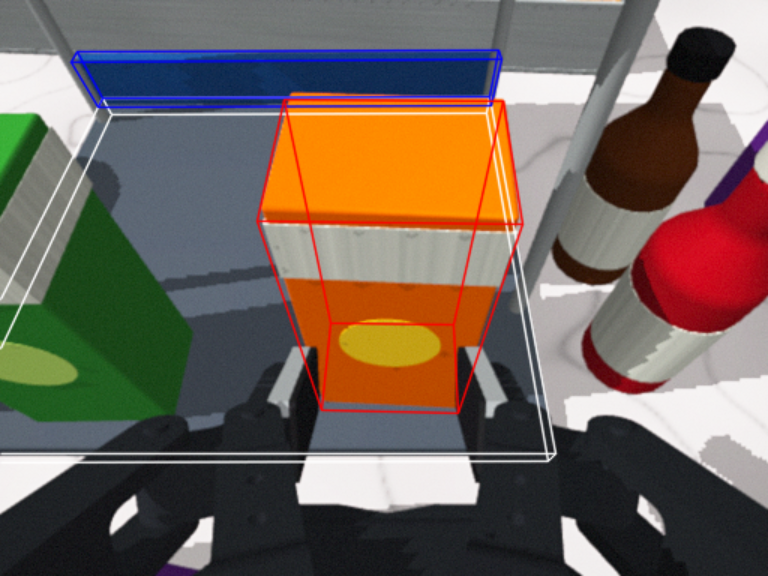

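>>> {"name": "jog_arm", "arguments": {"commands": [{"x": 5.3,"y": 1,"z": 6,"wx": 0,"wy": 0,"wz": 0,"jaw": 0},{"x": 5.3,"y": 0,"z": 6,"wx": 0,"wy": 0,"wz": 0,"jaw": 0},{"x": 5.3,"y": 0,"z": 6,"wx": 0,"wy": 0,"wz": 0,"jaw": 0},{"x": 4,"y": 0,"z": 4.5,"wx": 0,"wy": 0,"wz": 0,"jaw": 0},{"x": 4,"y": 0,"z": 4.5,"wx": 0,"wy": 0,"wz": 0,"jaw": 0}]}}

```text
time: 2.98
ee_pos: [517.6, -179.0, 182.0]
tcp_rot: [0.911, 0.035, 0.412, -0.015]
contact_force: [-0.0, 0.4, -0.2]
opening: 0.502
```

>>> {"name": "jog_arm", "arguments": {"commands": [{"x": 4,"y": 0,"z": 4.5,"wx": 0,"wy": 0,"wz": 0,"jaw": 0},{"x": 4,"y": 0,"z": 4.5,"wx": 0,"wy": 0,"wz": 0,"jaw": 0},{"x": 4,"y": 0,"z": 4.5,"wx": 0,"wy": 0,"wz": 0,"jaw": 0}]}}

```text
time: 3.23
ee_pos: [535.2, -177.2, 180.8]
tcp_rot: [0.91, 0.034, 0.412, -0.015]
contact_force: [-1.1, -0.9, 0.1]
opening: 0.503
```

```bash
python3 log.py; python3 wr.py w3
```

```text
3.2333 [-0.9693, -0.1829, 2.2901, 1.0478, 0.8467, -0.1318] [535.1614, -177.1828, 180.8477] [0.9105, 0.0338, 0.412, -0.0151] [-1.1237, -0.9267, 0.1289] 0.5028
bay [-126.3  -98.7  180.8] yawrel 0.01 tilt 0.85
```

View pics/w3.png

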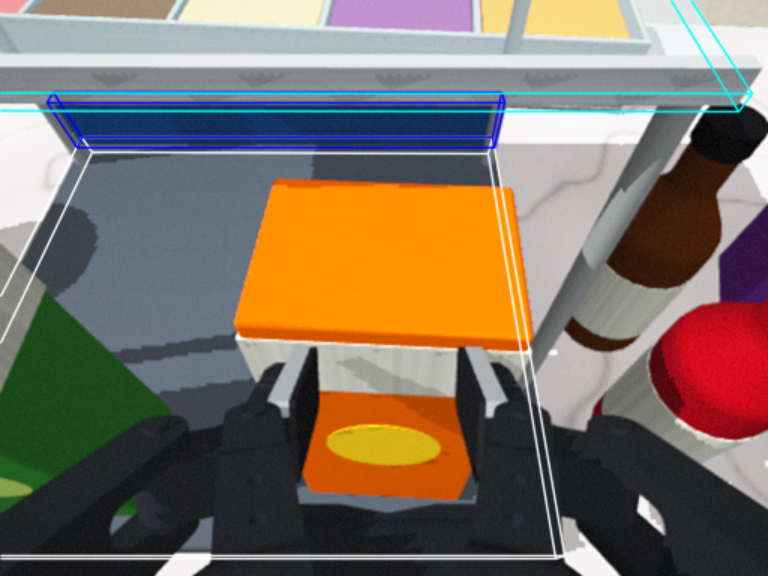

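>>> {"name": "jog_arm", "arguments": {"commands": [{"x": 3.5,"y": 0,"z": 4,"wx": 0,"wy": 0,"wz": 0,"jaw": 0},{"x": 3.5,"y": 0,"z": 4,"wx": 0,"wy": 0,"wz": 0,"jaw": 0},{"x": 3.5,"y": 0,"z": 4,"wx": 0,"wy": 0,"wz": 0,"jaw": 0}]}}

```text
time: 3.53
ee_pos: [550.8, -176.0, 180.4]
tcp_rot: [0.91, 0.033, 0.412, -0.015]
contact_force: [-0.0, -0.3, 0.9]
opening: 0.501
```

```bash
python3 log.py; python3 wr.py w4
```

```text
3.5333 [-0.9282, -0.1469, 2.2617, 1.0592, 0.8122, -0.1165] [550.8071, -176.0439, 180.441] [0.9104, 0.0334, 0.412, -0.0152] [-0.0122, -0.3394, 0.9301] 0.5008
bay [-110.6  -98.8  180.4] yawrel -0.02 tilt 0.85
```

View pics/w4.png

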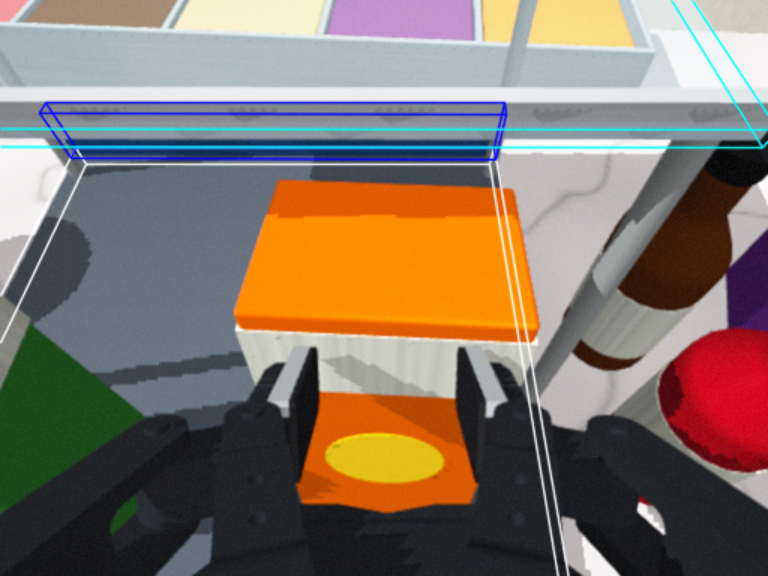

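>>> {"name": "jog_arm", "arguments": {"commands": [{"x": 3.3,"y": 0,"z": 3.7,"wx": 0,"wy": 0,"wz": 0,"jaw": 0},{"x": 3.3,"y": 0,"z": 3.7,"wx": 0,"wy": 0,"wz": 0,"jaw": 0},{"x": 3.3,"y": 0,"z": 3.7,"wx": 0,"wy": 0,"wz": 0,"jaw": 0},{"x": 0,"y": 0,"z": 0,"wx": 0,"wy": 0,"wz": 0,"jaw": 0}]}}

```text
time: 3.92
ee_pos: [566.0, -174.9, 180.8]
tcp_rot: [0.91, 0.034, 0.412, -0.015]
contact_force: [-0.8, 0.2, 0.2]
opening: 0.499
```

```bash
python3 log.py; python3 wr.py w5
```

```text
3.9167 [-0.8911, -0.1143, 2.2331, 1.0674, 0.7829, -0.1009] [565.9583, -174.8788, 180.8055] [0.9104, 0.0338, 0.4122, -0.0152] [-0.8197, 0.2235, 0.1771] 0.4993
bay [-95.4 -98.7 180.8] yawrel 0.02 tilt 0.85
```

View pics/w5.png

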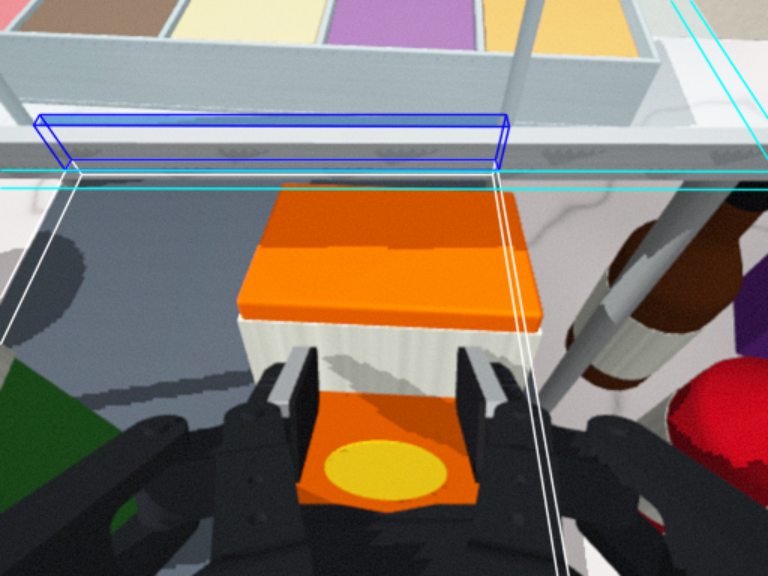

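>>> {"name": "jog_arm", "arguments": {"commands": [{"x": 3,"y": 0,"z": 5,"wx": 0,"wy": 0,"wz": 0,"jaw": 0},{"x": 3,"y": 0,"z": 5,"wx": 0,"wy": 0,"wz": 0,"jaw": 0},{"x": 0,"y": 0,"z": 0,"wx": 0,"wy": 0,"wz": 0,"jaw": 0}]}}

```text
time: 4.22
ee_pos: [577.4, -174.1, 178.5]
tcp_rot: [0.91, 0.034, 0.412, -0.015]
contact_force: [-0.2, 0.1, 0.2]
opening: 0.501
```

```bash
python3 log.py; python3 wr.py w6
```

```text
4.2167 [-0.8644, -0.0847, 2.2126, 1.0783, 0.7585, -0.0963] [577.3545, -174.0643, 178.4885] [0.9104, 0.0336, 0.4121, -0.0153] [-0.2429, 0.0805, 0.1727] 0.5015
bay [-84.  -98.7 178.5] yawrel 0.0 tilt 0.85
```

View pics/w6.png

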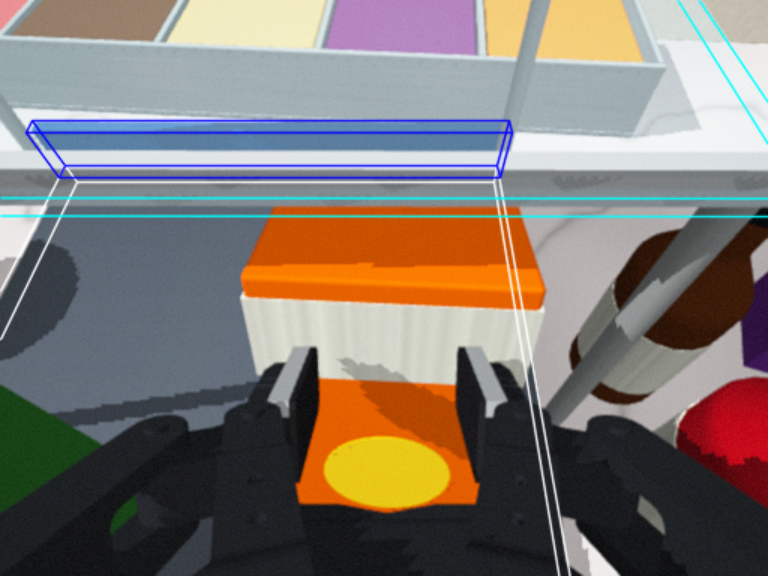

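>>> {"name": "jog_arm", "arguments": {"commands": [{"x": 2.5,"y": 0,"z": 5,"wx": 0,"wy": 0,"wz": 0,"jaw": 0},{"x": 2.5,"y": 0,"z": 5,"wx": 0,"wy": 0,"wz": 0,"jaw": 0},{"x": 0,"y": 0,"z": 0,"wx": 0,"wy": 0,"wz": 0,"jaw": 0},{"x": 0,"y": 0,"z": 0,"wx": 0,"wy": 0,"wz": 0,"jaw": 0}]}}

```text
time: 4.6
ee_pos: [587.6, -173.0, 175.4]
tcp_rot: [0.91, 0.034, 0.412, -0.015]
contact_force: [-0.4, -0.5, 0.1]
opening: 0.499
```

```bash
python3 log.py; python3 wr.py w7
```

```text
4.6 [-0.841, -0.0565, 2.1942, 1.0893, 0.7369, -0.095] [587.6439, -172.9968, 175.4276] [0.9105, 0.0338, 0.4119, -0.0155] [-0.4062, -0.5023, 0.1405] 0.4993
bay [-73.6 -98.4 175.4] yawrel 0.03 tilt 0.85
```

View pics/w7.png

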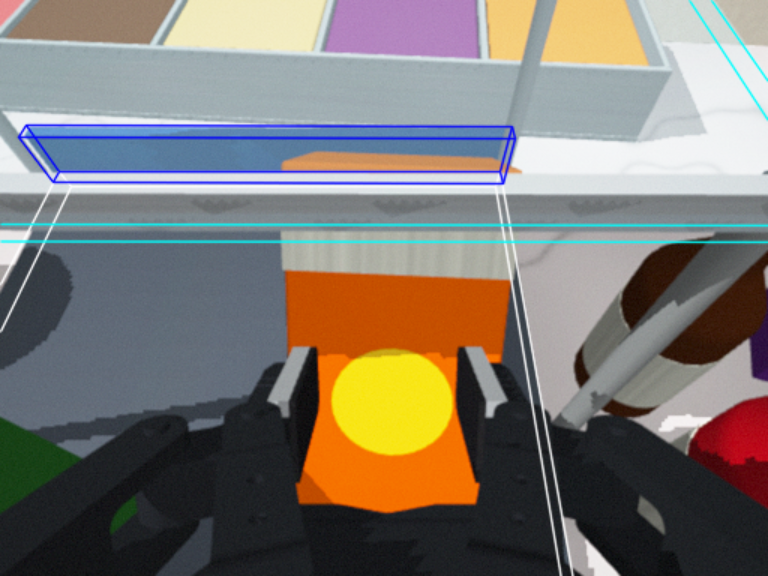

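>>> {"name": "jog_arm", "arguments": {"commands": [{"x": -10,"y": 0,"z": -11,"wx": 0,"wy": 0,"wz": 0,"jaw": 0},{"x": -20,"y": 0,"z": -22.5,"wx": 0,"wy": 0,"wz": 0,"jaw": 0},{"x": -20,"y": 0,"z": -22.5,"wx": 0,"wy": 0,"wz": 0,"jaw": 0},{"x": -18,"y": 0,"z": -20,"wx": 0,"wy": 0,"wz": 0,"jaw": 0},{"x": 0,"y": 0,"z": 0,"wx": 0,"wy": 0,"wz": 0,"jaw": 0}]}}

```text
time: 5.07
ee_pos: [483.0, -181.2, 173.8]
tcp_rot: [0.911, 0.032, 0.412, -0.015]
contact_force: [-0.6, -0.1, -0.3]
opening: 0.505
```

```bash
python3 log.py; python3 wr.py w8
```

```text
5.0667 [-1.1263, -0.2889, 2.3859, 1.015, 0.9659, -0.206] [482.962, -181.2136, 173.8207] [0.9107, 0.0323, 0.4115, -0.0147] [-0.5719, -0.1213, -0.2642] 0.5045
bay [-178.6  -98.9  173.8] yawrel -0.16 tilt 0.849
```

View pics/w8.png

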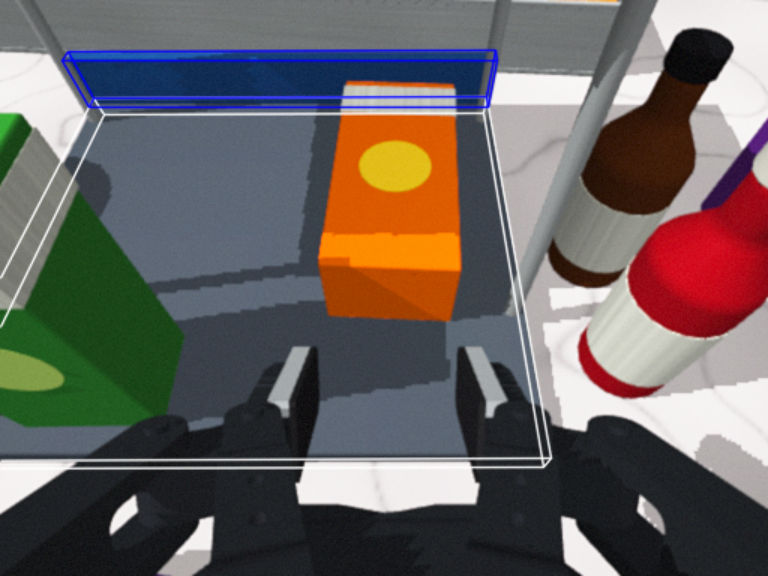

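```bash
cat > fitlie.py <<'E'
from h import *
import json,sys
def fitlie(uv,x0,k=1.5):
    s=json.loads(open("log.jsonl").readlines()[-1]); setwrist(s)
    w=lambda u,v:np.array([(u+.5)/k-.5,(v+.5)/k-.5])
    T=dict(nl=(-95,45,86),nr=(-95,-45,86),bl=(-95,45,20),br=(-95,-45,20),fl=(95,45,86),fr=(95,-45,86))
    c,r=fit([("wrist",T[k_],w(*u)) for k_,u in uv.items()],x0)
    print(c,"bay centre",inv(BAY,[[c[0],c[1],0]])[0].round(1),"yaw rel bay deg",np.degrees(c[2]-BAY[2]).round(2),r.round(1).tolist())
    print("base corners",inv(BAY,tf(c,[(-95,45,0),(-95,-45,0)])).round(1).tolist(),"top corners",inv(BAY,tf(c,[(95,45,0),(95,-45,0)])).round(1).tolist())
    return c
E
python3 - <<'E'
from fitlie import *
fitlie(dict(nl=(319,258),nr=(461,271),bl=(329,315),br=(451,321),fl=(344,82),fr=(456,83)),[660,-170,.05])
# bay check from same picture: stop & plate
import cv2
a=cv2.imread("pics/w8_raw.png"); cv2.imwrite("pics/w8_z.png",cv2.resize(a[20:240,0:380],None,fx=2.1,fy=2.1))
E
```

```text
[ 6.76467479e+02 -1.73140546e+02  1.85786842e-02] bay centre [  15.  -105.1    0. ] yaw rel bay deg -3.16 [[-0.8, 3.1], [1.0, -1.3], [-0.5, 0.4], [-0.1, 0.2], [2.2, -2.2], [-0.5, -0.5]]
base corners [[-77.4, -55.0, 0.0], [-82.4, -144.8, 0.0]] top corners [[112.3, -65.4, 0.0], [107.3, -155.3, 0.0]]
```

View pics/w8_z.png

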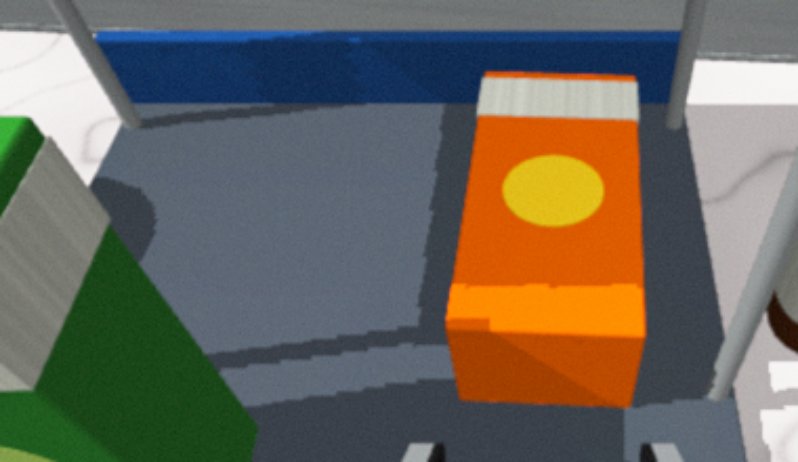

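>>> {"name": "jog_arm", "arguments": {"commands": [{"x": -19,"y": 1,"z": 17,"wx": 0,"wy": 0.02,"wz": 0,"jaw": -0.2},{"x": -20,"y": 1,"z": 17,"wx": 0,"wy": 0.02,"wz": 0,"jaw": -0.2},{"x": -20,"y": 0,"z": 16,"wx": 0,"wy": 0.02,"wz": 0,"jaw": -0.2},{"x": -20,"y": 0,"z": 16,"wx": 0,"wy": 0.02,"wz": 0,"jaw": -0.2},{"x": -20,"y": 0,"z": 16,"wx": 0,"wy": 0.02,"wz": 0,"jaw": -0.2}]}}

```text
time: 5.53
ee_pos: [487.8, -183.3, 45.1]
tcp_rot: [0.889, 0.033, 0.457, -0.016]
contact_force: [0.2, -0.0, -0.3]
opening: 0.597
```

```bash
python3 log.py
```

```text
5.5333 [-1.1886, 0.233, 2.4213, 1.5027, 0.889, -0.9619] [487.7611, -183.3379, 45.146] [0.8886, 0.0332, 0.4572, -0.0157] [0.1662, -0.0036, -0.3303] 0.5971
bay [-174.  -101.4   45.1] yawrel -0.02 tilt 0.95
```

>>> {"name": "jog_arm", "arguments": {"commands": [{"x": 11.6,"y": 0,"z": 16.3,"wx": 0,"wy": 0,"wz": 0,"jaw": -0.2},{"x": 11.6,"y": 0,"z": 16.3,"wx": 0,"wy": 0,"wz": 0,"jaw": -0.2},{"x": 11.6,"y": 0,"z": 16.3,"wx": 0,"wy": 0,"wz": 0,"jaw": -0.2},{"x": 8.7,"y": 0,"z": 12.2,"wx": 0,"wy": 0,"wz": 0,"jaw": -0.2},{"x": 4.6,"y": 0,"z": 6.5,"wx": 0,"wy": 0,"wz": 0,"jaw": -0.2}]}}

```text
time: 5.95
ee_pos: [572.1, -176.1, 45.7]
tcp_rot: [0.889, 0.034, 0.457, -0.017]
contact_force: [0.3, -1.0, 0.1]
opening: 0.599
```

>>> {"name": "jog_arm", "arguments": {"commands": [{"x": 2.9,"y": 0,"z": 4.1,"wx": 0,"wy": 0,"wz": 0,"jaw": -0.2},{"x": 2.9,"y": 0,"z": 4.1,"wx": 0,"wy": 0,"wz": 0,"jaw": -0.2},{"x": 2.9,"y": 0,"z": 4.1,"wx": 0,"wy": 0,"wz": 0,"jaw": -0.2},{"x": 2.9,"y": 0,"z": 4.1,"wx": 0,"wy": 0,"wz": 0,"jaw": -0.2},{"x": 2.9,"y": 0,"z": 4.1,"wx": 0,"wy": 0,"wz": 0,"jaw": -0.2}]}}

```text
time: 6.37
ee_pos: [595.2, -175.0, 45.9]
tcp_rot: [0.889, 0.032, 0.457, -0.017]
contact_force: [0.4, 0.6, -0.2]
opening: 0.601
```

```bash
python3 log.py; python3 wr.py w9
```

```text
6.3667 [-0.8759, 0.3449, 2.2292, 1.7016, 0.7299, -0.8565] [595.2345, -174.999, 45.9166] [0.8887, 0.0325, 0.457, -0.0167] [0.3659, 0.6424, -0.2122] 0.6014
bay [ -66.2 -101.    45.9] yawrel -0.04 tilt 0.95
```

View pics/w9.png

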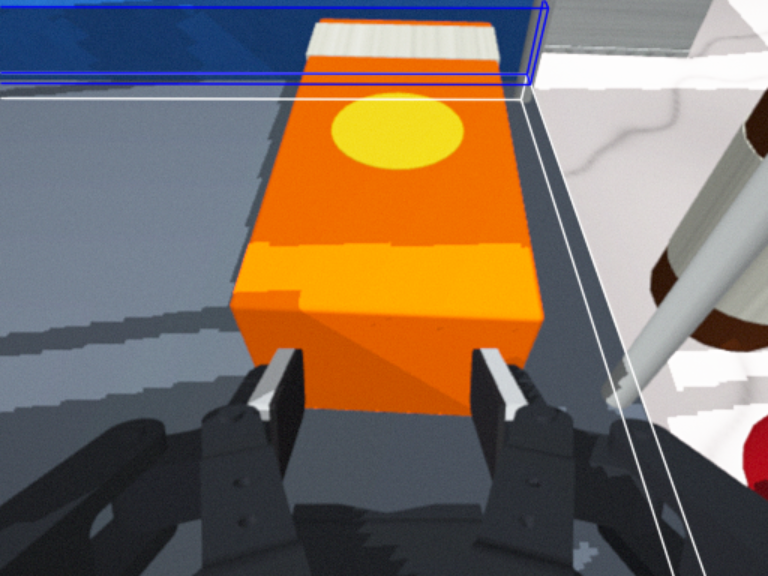

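>>> {"name": "jog_arm", "arguments": {"commands": [{"x": 2.9,"y": 0,"z": 4.1,"wx": 0,"wy": 0,"wz": 0,"jaw": -0.2},{"x": 2.9,"y": 0,"z": 4.1,"wx": 0,"wy": 0,"wz": 0,"jaw": -0.2},{"x": 2.9,"y": 0,"z": 4.1,"wx": 0,"wy": 0,"wz": 0,"jaw": -0.2},{"x": 2.9,"y": 0,"z": 4.1,"wx": 0,"wy": 0,"wz": 0,"jaw": -0.2}]}}

```text
time: 6.75
ee_pos: [615.5, -173.5, 45.8]
tcp_rot: [0.889, 0.033, 0.457, -0.017]
contact_force: [-2.5, -1.0, 1.5]
opening: 0.597
```

```bash
python3 log.py; python3 wr.py w10
```

```text
6.75 [-0.8309, 0.3683, 2.1893, 1.7243, 0.7034, -0.8369] [615.4762, -173.4606, 45.7551] [0.8887, 0.0326, 0.457, -0.0167] [-2.4865, -1.0424, 1.4518] 0.5971
bay [ -45.9 -101.    45.8] yawrel -0.03 tilt 0.95
```

View pics/w10.png

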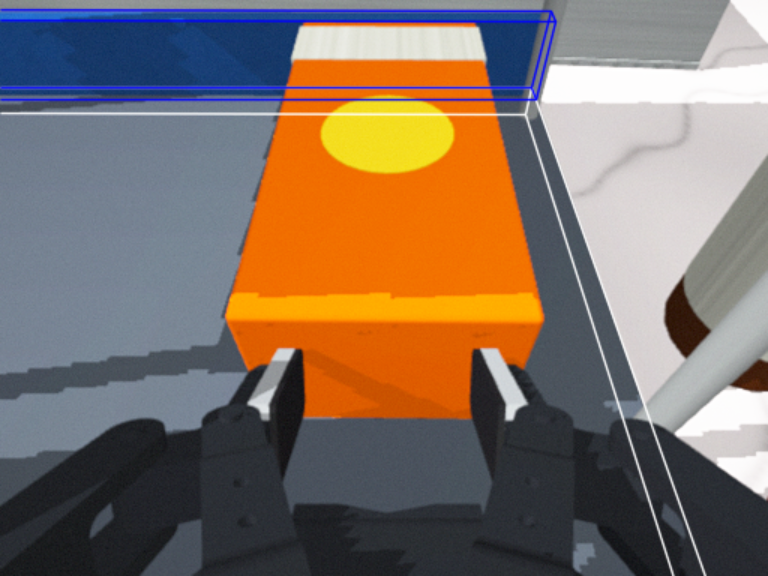

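Run:
```python
from fitlie import *
fitlie(dict(nl=(227,321),nr=(543,321),bl=(252,417),fl=(303,24),fr=(477,24)),[700,-170,.07])
```

```text
[ 6.93098558e+02 -1.66307988e+02  5.73205846e-02] bay centre [ 32.  -99.5   0. ] yaw rel bay deg -0.94 [[-5.2, -2.1], [0.5, 0.9], [8.4, 0.9], [0.1, -2.6], [-0.5, -1.5]]
base corners [[-62.2, -53.0, 0.0], [-63.7, -143.0, 0.0]] top corners [[127.8, -56.1, 0.0], [126.3, -146.1, 0.0]]
```

>>> {"name": "jog_arm", "arguments": {"commands": [{"x": 3.5,"y": 0,"z": 4.9,"wx": 0,"wy": 0,"wz": 0,"jaw": -0.2},{"x": 3.5,"y": 0,"z": 4.9,"wx": 0,"wy": 0,"wz": 0,"jaw": -0.2},{"x": 3.5,"y": 0,"z": 4.9,"wx": 0,"wy": 0,"wz": 0,"jaw": -0.2},{"x": 2.9,"y": 0,"z": 4.1,"wx": 0,"wy": 0,"wz": 0,"jaw": -0.2}]}}

```text
time: 7.13
ee_pos: [638.7, -171.3, 45.6]
tcp_rot: [0.889, 0.033, 0.457, -0.017]
contact_force: [-3.4, -1.0, 0.9]
opening: 0.602
```

```bash
python3 log.py; python3 wr.py w11
```

```text
7.1333 [-0.7832, 0.3954, 2.1425, 1.7444, 0.6743, -0.8127] [638.7306, -171.2896, 45.5873] [0.8887, 0.0329, 0.4569, -0.017] [-3.3962, -0.9951, 0.9182] 0.6024
bay [ -22.5 -100.5   45.6] yawrel 0.02 tilt 0.95
```

View pics/w11.png

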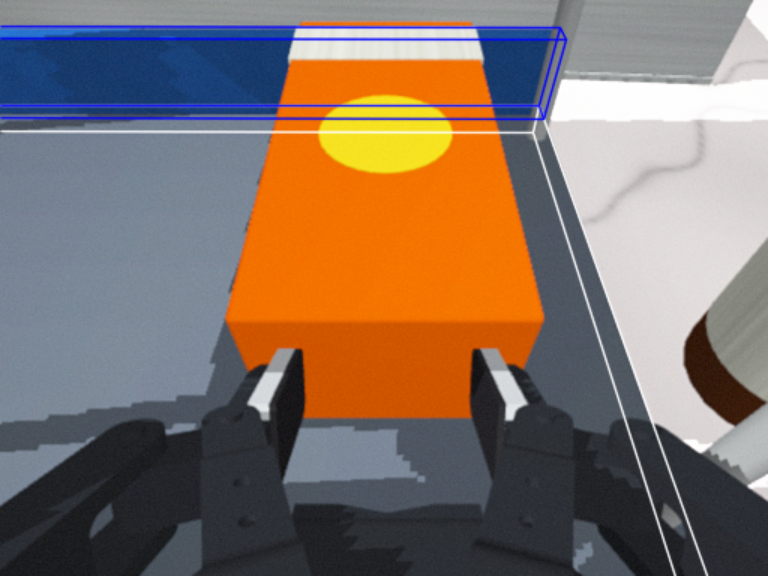

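>>> {"name": "jog_arm", "arguments": {"commands": [{"x": 2.3,"y": 0,"z": 3.2,"wx": 0,"wy": 0,"wz": 0,"jaw": -0.2},{"x": 2.3,"y": 0,"z": 3.2,"wx": 0,"wy": 0,"wz": 0,"jaw": -0.2}]}}

```text
time: 7.35
ee_pos: [646.2, -170.8, 45.7]
tcp_rot: [0.889, 0.033, 0.457, -0.017]
contact_force: [-2.5, -0.5, 2.0]
opening: 0.6
```

>>> {"name": "jog_arm", "arguments": {"commands": [{"x": 1.7,"y": 0,"z": 2.4,"wx": 0,"wy": 0,"wz": 0,"jaw": -0.2}]}}

```text
time: 7.43
ee_pos: [649.3, -170.7, 45.7]
tcp_rot: [0.889, 0.033, 0.457, -0.017]
contact_force: [-2.8, -0.1, 0.9]
opening: 0.602
```

>>> {"name": "jog_arm", "arguments": {"commands": [{"x": 1.7,"y": 0,"z": 2.4,"wx": 0,"wy": 0,"wz": 0,"jaw": -0.2}]}}

```text
time: 7.52
ee_pos: [652.1, -170.5, 45.7]
tcp_rot: [0.889, 0.033, 0.457, -0.017]
contact_force: [-2.3, 0.5, 0.3]
opening: 0.599
```

```bash
python3 log.py; python3 wr.py w12
```

```text
7.5167 [-0.7581, 0.4109, 2.115, 1.7537, 0.658, -0.7979] [652.1152, -170.4681, 45.6822] [0.8887, 0.0328, 0.457, -0.0169] [-2.2987, 0.4859, 0.3435] 0.5988
bay [  -9.1 -100.7   45.7] yawrel 0.0 tilt 0.95
```

View pics/w12.png

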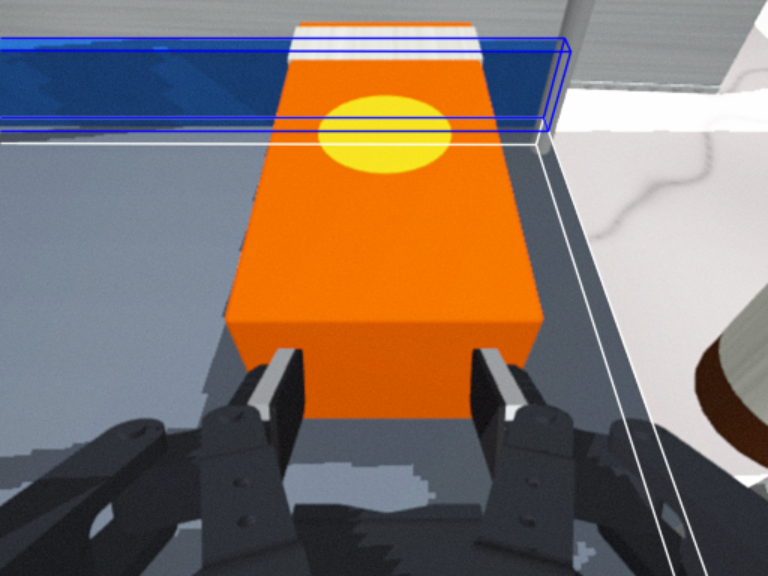

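Run:
```python
from h import *
import json
s=json.loads(open("log.jsonl").readlines()[-1]); setwrist(s)
for u,v,z in [(386,321,86),(386,23,86),(386,417,20),(240,321,86),(530,321,86)]:
    print(u,v,inv(BAY,ray("wrist",(u+.5)/1.5-.5,(v+.5)/1.5-.5,z)))
```

```text
386 321 [[-26.16636922 -98.93998748  86.        ]]
386 23 [[161.35688211 -98.76617131  86.        ]]
386 417 [[-25.1690912 -99.0137205  20.       ]]
240 321 [[-26.20888218 -58.82766777  86.        ]]
530 321 [[ -26.12385625 -139.05230719   86.        ]]
```

>>> {"name": "jog_arm", "arguments": {"commands": [{"x": 0.9,"y": 0,"z": 1.2,"wx": 0,"wy": 0,"wz": 0,"jaw": -0.2}]}}

```text
time: 7.65
ee_pos: [653.5, -170.4, 45.7]
tcp_rot: [0.889, 0.033, 0.457, -0.017]
contact_force: [-2.3, -0.1, 2.1]
opening: 0.602
```

>>> {"name": "jog_arm", "arguments": {"commands": [{"x": 0.9,"y": 0,"z": 1.2,"wx": 0,"wy": 0,"wz": 0,"jaw": -0.2}]}}

```text
time: 7.73
ee_pos: [654.9, -170.3, 45.8]
tcp_rot: [0.889, 0.033, 0.457, -0.017]
contact_force: [-2.1, 0.1, 2.0]
opening: 0.598
```

>>> {"name": "jog_arm", "arguments": {"commands": [{"x": 0.9,"y": 0,"z": 1.2,"wx": 0,"wy": 0,"wz": 0,"jaw": -0.2}]}}

```text
time: 7.82
ee_pos: [656.3, -170.2, 45.8]
tcp_rot: [0.889, 0.033, 0.457, -0.017]
contact_force: [-10.3, -0.7, 5.2]
opening: 0.601
```

>>> {"name": "jog_arm", "arguments": {"commands": [{"x": 0.5,"y": 0,"z": 0.6,"wx": 0,"wy": 0,"wz": 0,"jaw": -0.2},{"x": 0,"y": 0,"z": 0,"wx": 0,"wy": 0,"wz": 0,"jaw": -0.2}]}}

```text
time: 7.98
ee_pos: [656.4, -170.2, 45.6]
tcp_rot: [0.889, 0.032, 0.457, -0.017]
contact_force: [-14.1, -1.0, 7.7]
opening: 0.603
```

```bash
python3 log.py; python3 wr.py w13
```

```text
7.9833 [-0.7498, 0.4155, 2.1061, 1.7559, 0.6516, -0.7915] [656.3806, -170.1548, 45.6243] [0.8889, 0.0324, 0.4567, -0.0168] [-14.1389, -0.9826, 7.7335] 0.6031
bay [  -4.9 -100.7   45.6] yawrel -0.05 tilt 0.949
```

View pics/w13.png

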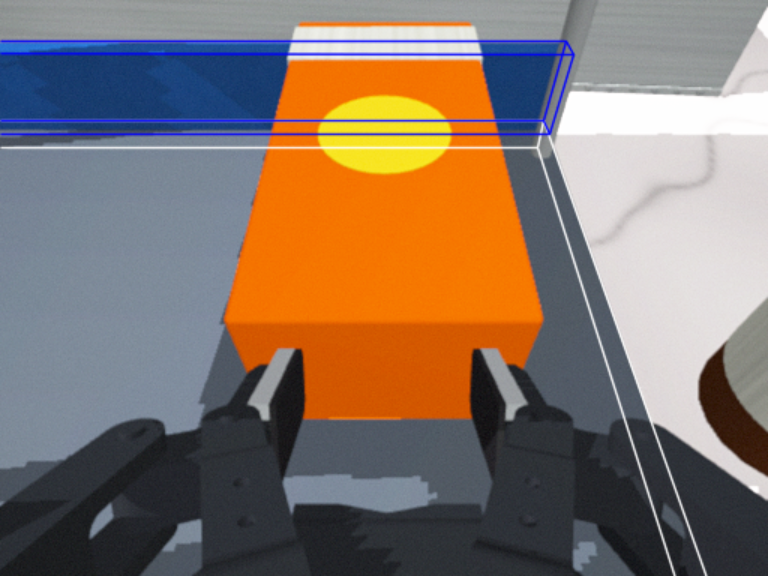

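>>> {"name": "jog_arm", "arguments": {"commands": [{"x": -2.9,"y": 0,"z": -4.1,"wx": 0,"wy": 0,"wz": 0,"jaw": -0.2},{"x": -11.6,"y": 0,"z": -16.3,"wx": 0,"wy": 0,"wz": 0,"jaw": -0.2},{"x": -17.4,"y": 0,"z": -24.4,"wx": 0,"wy": 0,"wz": 0,"jaw": -0.2},{"x": -20,"y": 0,"z": -28,"wx": 0,"wy": 0,"wz": 0,"jaw": -0.2},{"x": -20,"y": 0,"z": -28,"wx": 0,"wy": 0,"wz": 0,"jaw": -0.2}]}}

```text
time: 8.45
ee_pos: [532.8, -178.7, 46.3]
tcp_rot: [0.889, 0.034, 0.457, -0.017]
contact_force: [-1.1, -1.2, -0.7]
opening: 0.6
```

>>> {"name": "jog_arm", "arguments": {"commands": [{"x": -14,"y": 0,"z": -20,"wx": 0,"wy": 0,"wz": 0,"jaw": -0.2},{"x": -14,"y": 0,"z": -20,"wx": 0,"wy": 0,"wz": 0,"jaw": -0.2},{"x": 15,"y": 0,"z": -25,"wx": 0,"wy": -0.05,"wz": 0,"jaw": 1},{"x": 25,"y": 0,"z": -20,"wx": 0,"wy": -0.05,"wz": 0,"jaw": 1},{"x": 25,"y": 0,"z": -20,"wx": 0,"wy": 0,"wz": 0,"jaw": 1}]}}

```text
time: 8.87
ee_pos: [475.2, -183.3, 124.5]
tcp_rot: [0.906, 0.033, 0.421, -0.019]
contact_force: [1.4, -1.3, 0.9]
opening: 0.181
```

```bash
python3 log.py; python3 wr.py w14
```

```text
8.8667 [-1.1738, -0.1444, 2.4265, 1.1403, 0.9251, -0.4403] [475.2475, -183.2732, 124.4555] [0.9064, 0.0325, 0.4207, -0.0185] [1.3833, -1.3272, 0.9364] 0.1814
bay [-186.5 -100.4  124.5] yawrel 0.04 tilt 0.869
```

View pics/w14.png

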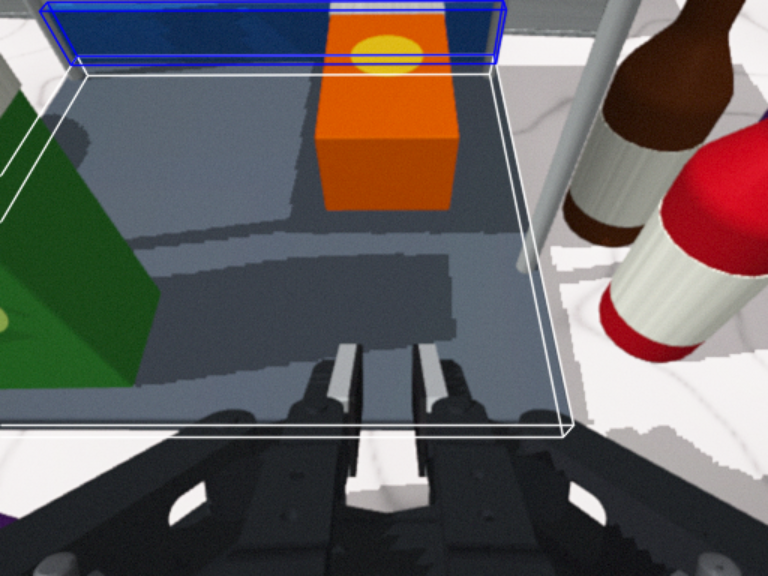

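```bash
cat > ov.py <<'E'
import sys,cv2
from cell import bot
from h import *
import numpy as np
for n,(x0,x1,y0,y1),k in (("scene",(150,330,95,220),4.4),("side",(190,385,165,305),4.1)):
    im=bot.camera(n)[:,:,::-1].copy()
    z=cv2.resize(im[y0:y1,x0:x1],None,fx=k,fy=k,interpolation=cv2.INTER_CUBIC)
    cv2.imwrite(f"pics/{n}_{sys.argv[1]}.png",z)
E
python3 ov.py a
```

```text
(no output)
```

View pics/scene_a.png

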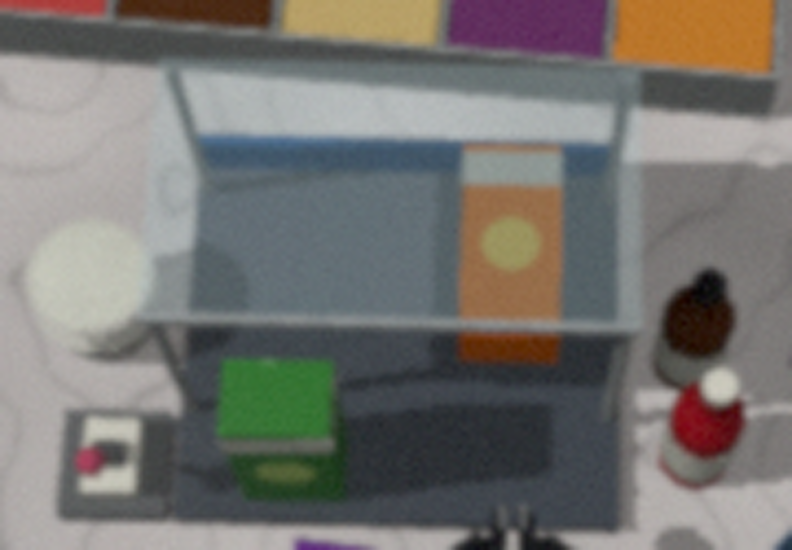

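View pics/side_a.png

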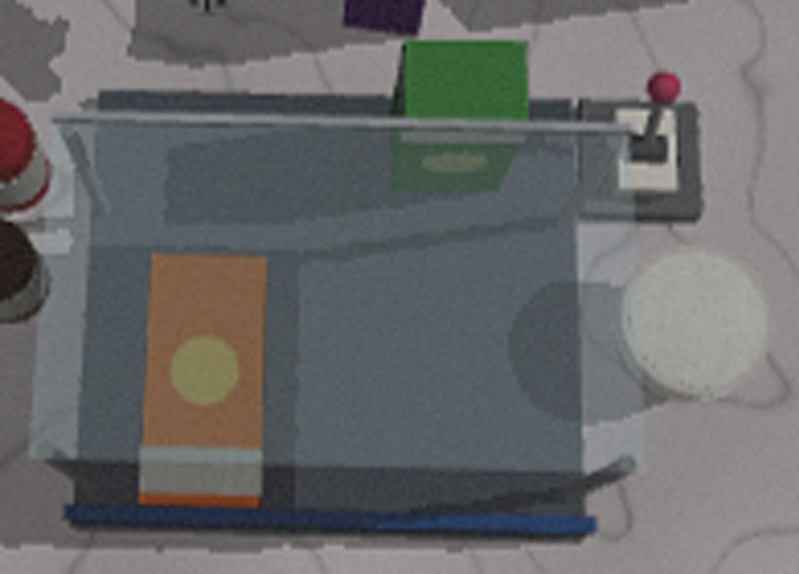

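Run:
```python
from kin import *; from h import tf,BAY
d=load()[-1]; q=np.array(d["joint_positions"])
way=[(-186.5,-100.4,124.5,.869),(-195,-80,285,.5),(-200,80,290,.3),(-200,260,290,.3),(-200,260,98,.3),(-160,260,98,.3),(-105,260,98,.3)]
prev=way[0]
for w in way[1:]:
    n=int(max(np.linalg.norm(np.subtract(w,prev)[:3])/35,abs(w[3]-prev[3])/.1))+1; mx=0
    for k in np.linspace(0,1,n+1)[1:]:
        x=np.array(prev)*(1-k)+np.array(w)*k; qo=q
        q,e=ik(tf(BAY,x[:3])[0],pose(BAY[2],x[3]),q); mx=max(mx,np.abs(q-qo).max())
    prev=w; print(w,q.round(2),round(e,4),n,mx.round(2),tf(BAY,w[:3]).round())
```

```text
(-195, -80, 285, 0.5) [-0.87 -0.42  2.07  0.43  1.21  0.53] 0.0 5 0.26 [[ 465. -164.  285.]]
(-200, 80, 290, 0.3) [-0.38 -0.44  2.02  0.14  1.29  1.1 ] 0.0 5 0.12 [[448.  -4. 290.]]
(-200, 260, 290, 0.3) [ 0.14 -0.37  1.97 -0.02  1.24  1.65] 0.0 6 0.09 [[435. 175. 290.]]
(-200, 260, 98, 0.3) [ 0.14 -0.13  2.2  -0.03  0.77  1.66] 0.0 6 0.09 [[435. 175.  98.]]
(-160, 260, 98, 0.3) [ 0.14 -0.03  2.11 -0.03  0.76  1.65] 0.0 2 0.05 [[475. 178.  98.]]
(-105, 260, 98, 0.3) [ 0.13  0.09  1.99 -0.02  0.77  1.64] 0.0 2 0.06 [[530. 182.  98.]]
```

>>> {"name": "jog_arm", "arguments": {"commands": [{"x": 12,"y": -2,"z": -11,"wx": 0,"wy": -0.037,"wz": 0,"jaw": 1},{"x": 12,"y": -2,"z": -11,"wx": 0,"wy": -0.037,"wz": 0,"jaw": 1},{"x": 11,"y": -2,"z": -12,"wx": 0,"wy": -0.037,"wz": 0,"jaw": 1},{"x": 11,"y": -2,"z": -12,"wx": 0,"wy": -0.037,"wz": 0,"jaw": 1},{"x": 10,"y": -2,"z": -13,"wx": 0,"wy": -0.037,"wz": 0,"jaw": 1}]}}

```text
time: 9.43
ee_pos: [471.9, -172.6, 205.6]
tcp_rot: [0.941, 0.036, 0.336, -0.015]
contact_force: [0.3, -0.7, -0.8]
opening: 0.001
```

>>> {"name": "jog_arm", "arguments": {"commands": [{"x": 9,"y": -2,"z": -14,"wx": 0,"wy": -0.037,"wz": 0,"jaw": 1},{"x": 9,"y": -2,"z": -14,"wx": 0,"wy": -0.037,"wz": 0,"jaw": 1},{"x": 8,"y": -2,"z": -14,"wx": 0,"wy": -0.037,"wz": 0,"jaw": 1},{"x": 8,"y": -2,"z": -14,"wx": 0,"wy": -0.037,"wz": 0,"jaw": 1},{"x": 7,"y": -2,"z": -14,"wx": 0,"wy": -0.037,"wz": 0,"jaw": 1}]}}

```text
time: 9.85
ee_pos: [464.4, -163.6, 286.3]
tcp_rot: [0.968, 0.038, 0.247, -0.012]
contact_force: [0.0, 0.2, 0.0]
opening: -0.005
```

```bash
python3 log.py
```

```text
9.85 [-0.8798, -0.4169, 2.0668, 0.4335, 1.2238, 0.5192] [464.4447, -163.6, 286.3263] [0.9682, 0.0377, 0.247, -0.0123] [0.0398, 0.2024, 0.0238] -0.0046
bay [-195.8  -80.   286.3] yawrel 0.31 tilt 0.5
```

>>> {"name": "jog_arm", "arguments": {"commands": [{"x": 0,"y": -30,"z": 0,"wx": 0,"wy": -0.02,"wz": 0,"jaw": 1},{"x": 0,"y": -34,"z": 0,"wx": 0,"wy": -0.02,"wz": 0,"jaw": 1},{"x": 0,"y": -34,"z": 0,"wx": 0,"wy": -0.02,"wz": 0,"jaw": 1},{"x": 0,"y": -34,"z": 0,"wx": 0,"wy": -0.02,"wz": 0,"jaw": 1},{"x": 0,"y": -34,"z": 0,"wx": 0,"wy": -0.02,"wz": 0,"jaw": 1}]}}

```text
time: 10.27
ee_pos: [451.0, 2.9, 285.9]
tcp_rot: [0.979, 0.038, 0.198, -0.01]
contact_force: [2.0, 0.3, -0.1]
opening: 0.002
```

>>> {"name": "jog_arm", "arguments": {"commands": [{"x": 0,"y": -34,"z": 0,"wx": 0,"wy": -0.02,"wz": 0,"jaw": 1},{"x": 0,"y": -34,"z": 0,"wx": 0,"wy": -0.02,"wz": 0,"jaw": 1},{"x": 0,"y": -34,"z": 0,"wx": 0,"wy": -0.02,"wz": 0,"jaw": 1},{"x": 0,"y": -34,"z": 0,"wx": 0,"wy": -0.02,"wz": 0,"jaw": 1},{"x": 0,"y": -34,"z": 0,"wx": 0,"wy": -0.02,"wz": 0,"jaw": 1}]}}

```text
time: 10.68
ee_pos: [437.4, 172.9, 286.1]
tcp_rot: [0.988, 0.04, 0.149, -0.007]
contact_force: [1.7, 0.0, 0.4]
opening: 0.006
```

```bash
python3 log.py; python3 wr.py w15
python3 - <<'E'
from cell import bot
from h import *
print(bot.place_of("switch_tip","wrist"))
s=bot.sense(); setwrist(s)
for a in (0,.14,.25): print(a,proj(tf(BAY,[(-130+80*np.sin(a-.5),255,44+80*np.cos(a-.5))]),"wrist")*1.5)
E
```

```text
10.6833 [0.1331, -0.3609, 1.9768, -0.014, 1.2274, 1.6266] [437.3609, 172.8548, 286.0736] [0.9881, 0.0396, 0.1486, -0.0072] [1.6503, 0.0451, 0.4097] 0.006
bay [-198.   257.6  286.1] yawrel 0.38 tilt 0.299
[{'position': [175.6, 266.4], 'p': 0.92}]
0 [[397.71770095 281.86440074]]
0.14 [[398.04940381 267.15490467]]
0.25 [[398.2934719  254.90439974]]
```

View pics/w15.png

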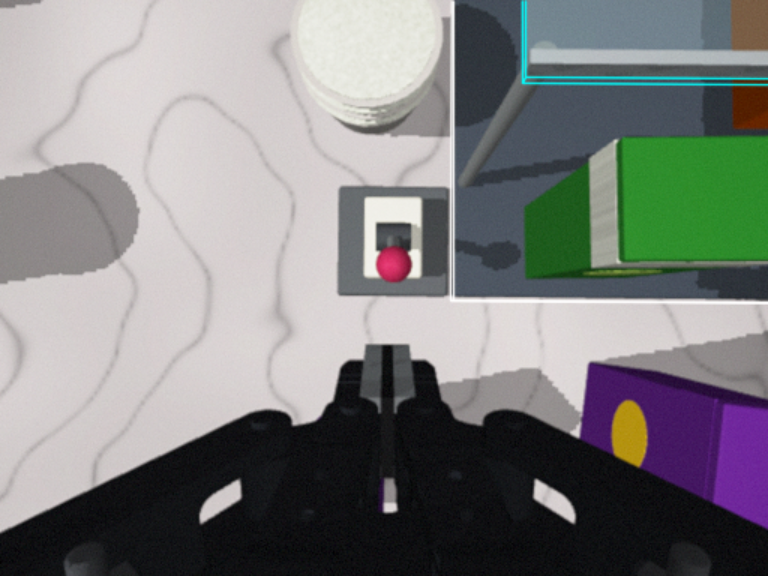

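>>> {"name": "jog_arm", "arguments": {"commands": [{"x": -9.2,"y": 0,"z": 29.6,"wx": 0,"wy": 0,"wz": 0,"jaw": 1},{"x": -9.2,"y": 0,"z": 29.6,"wx": 0,"wy": 0,"wz": 0,"jaw": 1},{"x": -9.2,"y": 0,"z": 29.6,"wx": 0,"wy": 0,"wz": 0,"jaw": 1},{"x": -9.2,"y": 0,"z": 29.6,"wx": 0,"wy": 0,"wz": 0,"jaw": 1},{"x": -9.2,"y": 0,"z": 29.6,"wx": 0,"wy": 0,"wz": 0,"jaw": 1}]}}

```text
time: 11.2
ee_pos: [437.5, 170.5, 130.1]
tcp_rot: [0.988, 0.039, 0.149, -0.007]
contact_force: [-0.5, 0.5, 0.2]
opening: -0.004
```

>>> {"name": "jog_arm", "arguments": {"commands": [{"x": -9.2,"y": 0,"z": 29.6,"wx": 0,"wy": 0,"wz": 0,"jaw": 1},{"x": 10,"y": 0,"z": 3,"wx": 0,"wy": 0,"wz": 0,"jaw": 1},{"x": 10,"y": 0,"z": 3,"wx": 0,"wy": 0,"wz": 0,"jaw": 1},{"x": 10,"y": 0,"z": 3,"wx": 0,"wy": 0,"wz": 0,"jaw": 1},{"x": 10,"y": 0,"z": 3,"wx": 0,"wy": 0,"wz": 0,"jaw": 1}]}}

```text
time: 11.62
ee_pos: [482.0, 173.9, 103.3]
tcp_rot: [0.988, 0.039, 0.151, -0.007]
contact_force: [-9.8, -4.8, 33.4]
opening: -0.0
```

```bash
python3 log.py; python3 wr.py w16
```

```text
11.6167 [0.1219, -0.0347, 2.1009, -0.0158, 0.772, 1.6243] [481.9648, 173.8752, 103.3318] [0.9877, 0.0385, 0.1511, -0.0069] [-9.7709, -4.8099, 33.4432] -0.0002
bay [-153.4  255.3  103.3] yawrel 0.25 tilt 0.304
```

View pics/w16.png

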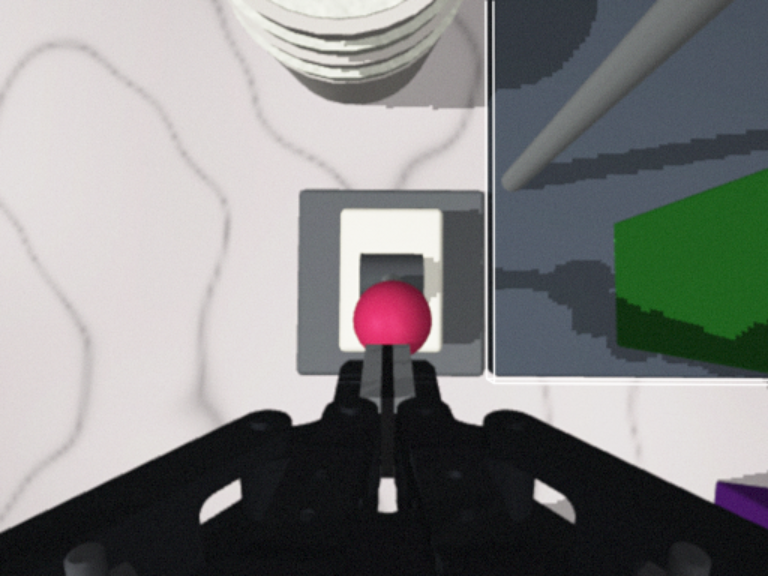

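```bash
python3 - <<'E'
from cell import bot
from h import *
s=bot.sense(); setwrist(s)
print(s["contact_force"],s["moment"])
for a in np.arange(0,1.01,.1): print(a,(proj(tf(BAY,[(-130+80*np.sin(a-.5),255,44+80*np.cos(a-.5))]),"wrist")*1.5).round())
print(proj(tf(BAY,[(-142,255,103)]),"wrist")*1.5,proj([s["ee_pos"]],"wrist")*1.5)
E
python3 ov.py b
```

```text
[-0.34998357 -1.74270278  7.87000805] [-0.12229977  0.09287026 -0.05864231]
0.0 [[391. 401.]]
0.1 [[391. 382.]]
0.2 [[391. 360.]]
0.30000000000000004 [[391. 337.]]
0.4 [[391. 313.]]
0.5 [[391. 289.]]
0.6000000000000001 [[391. 264.]]
0.7000000000000001 [[391. 241.]]
0.8 [[392. 219.]]
0.9 [[392. 198.]]
1.0 [[392. 180.]]
[[390.65380085 323.35241941]] [[390.17651373 345.46640114]]
```

View pics/side_b.png

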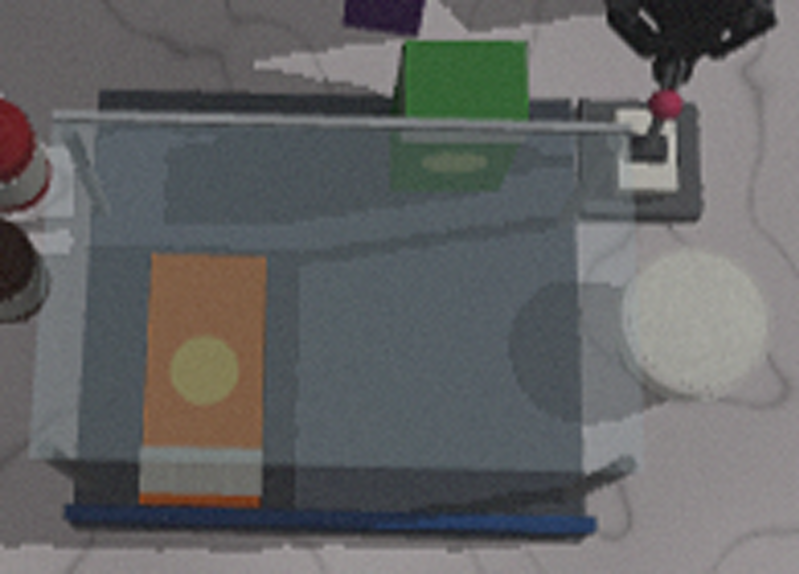

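>>> {"name": "jog_arm", "arguments": {"commands": [{"x": 4,"y": 0,"z": 1,"wx": 0,"wy": 0,"wz": 0,"jaw": 1}]}}

```text
time: 11.85
ee_pos: [484.3, 174.3, 102.4]
tcp_rot: [0.988, 0.038, 0.15, -0.007]
contact_force: [-2.5, -1.5, 4.7]
opening: 0.002
```

>>> {"name": "jog_arm", "arguments": {"commands": [{"x": 4,"y": 0,"z": 1,"wx": 0,"wy": 0,"wz": 0,"jaw": 1}]}}

```text
time: 11.93
ee_pos: [488.9, 174.8, 103.0]
tcp_rot: [0.988, 0.038, 0.151, -0.007]
contact_force: [-0.9, -0.6, 3.3]
opening: -0.001
```

```bash
python3 log.py
```

```text
11.9333 [0.1217, -0.0172, 2.0845, -0.0153, 0.772, 1.6241] [488.9144, 174.7667, 103.002] [0.9878, 0.0384, 0.1505, -0.0071] [-0.9464, -0.5759, 3.3087] -0.0013
bay [-146.4  255.7  103. ] yawrel 0.25 tilt 0.302
```

>>> {"name": "jog_arm", "arguments": {"commands": [{"x": 4,"y": 0,"z": 1.2,"wx": 0,"wy": 0,"wz": 0,"jaw": 1},{"x": 4,"y": 0,"z": 1.2,"wx": 0,"wy": 0,"wz": 0,"jaw": 1},{"x": 4,"y": 0,"z": 1.2,"wx": 0,"wy": 0,"wz": 0,"jaw": 1},{"x": 4,"y": 0,"z": 1.2,"wx": 0,"wy": 0,"wz": 0,"jaw": 1},{"x": 4,"y": 0,"z": 1.2,"wx": 0,"wy": 0,"wz": 0,"jaw": 1}]}}

```text
time: 12.35
ee_pos: [509.8, 176.7, 103.3]
tcp_rot: [0.988, 0.038, 0.151, -0.007]
contact_force: [-0.1, 0.3, 1.4]
opening: 0.001
```

```bash
python3 log.py; python3 wr.py w17
```

```text
12.35 [0.1202, 0.0294, 2.037, -0.0145, 0.7725, 1.6221] [509.8031, 176.7213, 103.2626] [0.9878, 0.0384, 0.1507, -0.0072] [-0.0826, 0.3445, 1.3908] 0.0005
bay [-125.5  256.1  103.3] yawrel 0.25 tilt 0.303
```

View pics/w17.png

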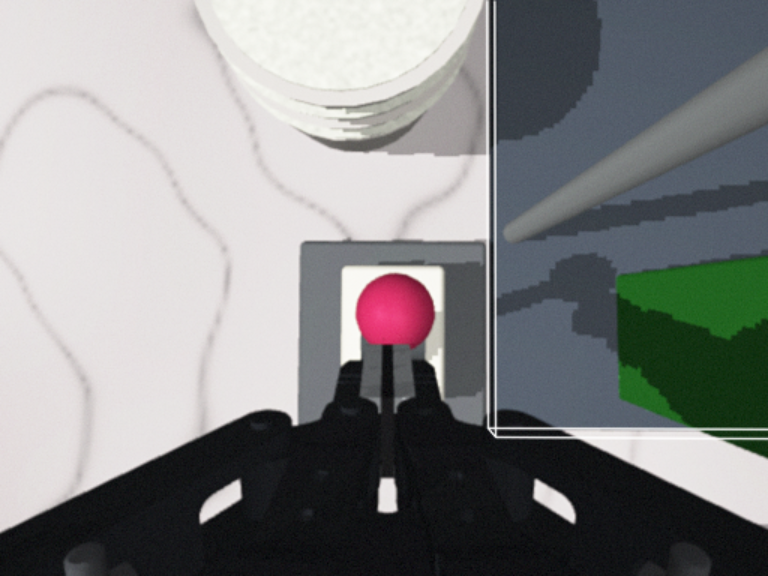

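>>> {"name": "jog_arm", "arguments": {"commands": [{"x": 4,"y": 0,"z": 1.2,"wx": 0,"wy": 0,"wz": 0,"jaw": 1},{"x": 4,"y": 0,"z": 1.2,"wx": 0,"wy": 0,"wz": 0,"jaw": 1},{"x": 4,"y": 0,"z": 1.2,"wx": 0,"wy": 0,"wz": 0,"jaw": 1},{"x": 2,"y": 0,"z": 0.6,"wx": 0,"wy": 0,"wz": 0,"jaw": 1}]}}

```text
time: 12.73
ee_pos: [524.6, 177.9, 103.6]
tcp_rot: [0.988, 0.038, 0.151, -0.007]
contact_force: [-1.3, 0.4, 0.2]
opening: 0.003
```

>>> {"name": "jog_arm", "arguments": {"commands": [{"x": 2,"y": 0,"z": 0.6,"wx": 0,"wy": 0,"wz": 0,"jaw": 1}]}}

```text
time: 12.82
ee_pos: [526.4, 178.0, 103.5]
tcp_rot: [0.988, 0.038, 0.151, -0.007]
contact_force: [-0.7, -0.3, -0.6]
opening: -0.001
```

>>> {"name": "jog_arm", "arguments": {"commands": [{"x": 2,"y": 0,"z": 0.6,"wx": 0,"wy": 0,"wz": 0,"jaw": 1}]}}

```text
time: 12.9
ee_pos: [528.3, 178.2, 103.6]
tcp_rot: [0.988, 0.038, 0.151, -0.007]
contact_force: [-0.5, -0.3, 0.3]
opening: 0.005
```

```bash
python3 log.py; python3 wr.py w18
```

```text
12.9 [0.1185, 0.0692, 1.9944, -0.0137, 0.7752, 1.6199] [528.3379, 178.2021, 103.5872] [0.9878, 0.0384, 0.1507, -0.0072] [-0.4547, -0.3282, 0.346] 0.0046
bay [-106.9  256.2  103.6] yawrel 0.25 tilt 0.303
```

View pics/w18.png

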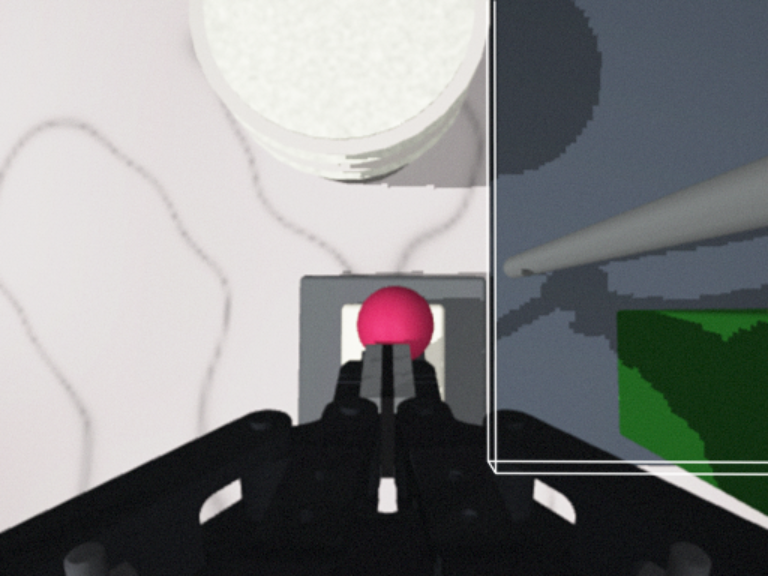

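>>> {"name": "jog_arm", "arguments": {"commands": [{"x": 1.9,"y": 0,"z": 0.6,"wx": 0,"wy": 0,"wz": 0,"jaw": 1}]}}

```text
time: 13.03
ee_pos: [530.1, 178.3, 103.6]
tcp_rot: [0.988, 0.038, 0.151, -0.007]
contact_force: [-1.6, -0.9, -0.4]
opening: -0.0
```

>>> {"name": "jog_arm", "arguments": {"commands": [{"x": 1.9,"y": 0,"z": 0.6,"wx": 0,"wy": 0,"wz": 0,"jaw": 1}]}}

```text
time: 13.12
ee_pos: [532.3, 178.5, 103.7]
tcp_rot: [0.988, 0.038, 0.151, -0.007]
contact_force: [0.1, 0.2, 0.4]
opening: -0.003
```

>>> {"name": "jog_arm", "arguments": {"commands": [{"x": 1.9,"y": 0,"z": 0.6,"wx": 0,"wy": 0,"wz": 0,"jaw": 1}]}}

```text
time: 13.2
ee_pos: [534.4, 178.7, 103.8]
tcp_rot: [0.988, 0.038, 0.151, -0.007]
contact_force: [0.1, -0.1, -0.4]
opening: 0.005
```

>>> {"name": "jog_arm", "arguments": {"commands": [{"x": 1.0,"y": 0,"z": 0.3,"wx": 0,"wy": 0,"wz": 0,"jaw": 1}]}}

```text
time: 13.28
ee_pos: [535.6, 178.7, 103.9]
tcp_rot: [0.988, 0.038, 0.151, -0.007]
contact_force: [-1.0, -0.7, 0.4]
opening: 0.001
```

>>> {"name": "jog_arm", "arguments": {"commands": [{"x": 1.5,"y": 0,"z": 0.5,"wx": 0,"wy": 0,"wz": 0,"jaw": 1}]}}

```text
time: 13.37
ee_pos: [537.0, 178.9, 103.7]
tcp_rot: [0.988, 0.038, 0.151, -0.007]
contact_force: [0.2, -0.1, 0.1]
opening: 0.001
```

>>> {"name": "jog_arm", "arguments": {"commands": [{"x": 1.5,"y": 0,"z": 0.5,"wx": 0,"wy": 0,"wz": 0,"jaw": 1}]}}

```text
time: 13.45
ee_pos: [538.5, 179.0, 103.7]
tcp_rot: [0.988, 0.038, 0.151, -0.007]
contact_force: [-0.8, -0.2, 0.6]
opening: -0.001
```

```bash
python3 log.py; python3 wr.py w19
python3 - <<'E'
from h import *
import json
s=json.loads(open("log.jsonl").readlines()[-1]); setwrist(s)
for a in np.arange(.7,1.01,.1): print(a,(proj(tf(BAY,[(-130+80*np.sin(a-.5),255,44+80*np.cos(a-.5))]),"wrist")*1.5).round())
E
```

```text
13.45 [0.1175, 0.0908, 1.9709, -0.0133, 0.7768, 1.6187] [538.5472, 178.9812, 103.6578] [0.9878, 0.0384, 0.1509, -0.0072] [-0.8053, -0.2004, 0.6194] -0.001
bay [-96.6 256.2 103.7] yawrel 0.25 tilt 0.303
0.7 [[394. 405.]]
0.7999999999999999 [[394. 380.]]
0.8999999999999999 [[394. 356.]]
0.9999999999999999 [[394. 333.]]
```

View pics/w19.png

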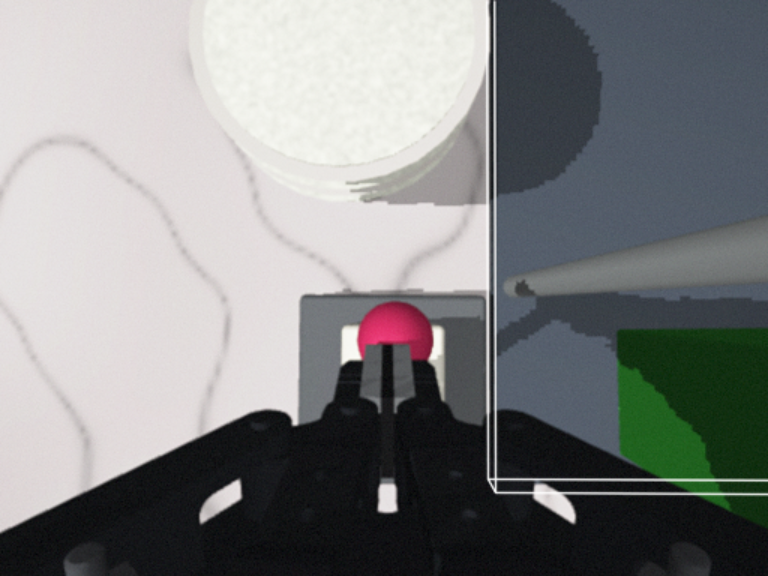

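>>> {"name": "jog_arm", "arguments": {"commands": [{"x": 1.5,"y": 0,"z": 0.5,"wx": 0,"wy": 0,"wz": 0,"jaw": 1}]}}

```text
time: 13.58
ee_pos: [540.0, 179.1, 103.6]
tcp_rot: [0.988, 0.038, 0.151, -0.007]
contact_force: [0.3, 0.0, 0.5]
opening: -0.001
```

>>> {"name": "jog_arm", "arguments": {"commands": [{"x": 1.5,"y": 0,"z": 0.5,"wx": 0,"wy": 0,"wz": 0,"jaw": 1}]}}

```text
time: 13.67
ee_pos: [541.6, 179.2, 103.6]
tcp_rot: [0.988, 0.038, 0.151, -0.007]
contact_force: [0.1, 0.9, 0.4]
opening: -0.001
```

>>> {"name": "jog_arm", "arguments": {"commands": [{"x": 1,"y": 0,"z": 0.3,"wx": 0,"wy": 0,"wz": 0,"jaw": 1}]}}

```text
time: 13.75
ee_pos: [542.8, 179.3, 103.6]
tcp_rot: [0.988, 0.038, 0.151, -0.007]
contact_force: [-1.0, -1.2, 0.4]
opening: -0.002
```

>>> {"name": "jog_arm", "arguments": {"commands": [{"x": 1,"y": 0,"z": 0.3,"wx": 0,"wy": 0,"wz": 0,"jaw": 1}]}}

```text
time: 13.83
ee_pos: [543.8, 179.4, 103.6]
tcp_rot: [0.988, 0.038, 0.151, -0.007]
contact_force: [0.3, -0.0, 0.4]
opening: -0.0
```

>>> {"name": "jog_arm", "arguments": {"commands": [{"x": 1,"y": 0,"z": 0.3,"wx": 0,"wy": 0,"wz": 0,"jaw": 1}]}}

```text
time: 13.92
ee_pos: [544.8, 179.4, 103.6]
tcp_rot: [0.988, 0.038, 0.151, -0.007]
contact_force: [-0.2, 0.5, -0.6]
opening: 0.001
```

```bash
python3 log.py; python3 wr.py w20
python3 - <<'E'
from h import *
import json
s=json.loads(open("log.jsonl").readlines()[-1]); setwrist(s)
for a in np.arange(.8,1.01,.1): print(a,(proj(tf(BAY,[(-130+80*np.sin(a-.5),255,44+80*np.cos(a-.5))]),"wrist")*1.5).round())
E
```

```text
13.9167 [0.117, 0.104, 1.9563, -0.0131, 0.7782, 1.618] [544.7883, 179.443, 103.6233] [0.9878, 0.0384, 0.1509, -0.0072] [-0.1868, 0.5173, -0.6099] 0.0006
bay [-90.4 256.2 103.6] yawrel 0.25 tilt 0.303
0.8 [[394. 399.]]
0.9 [[394. 375.]]
1.0 [[394. 352.]]
```

View pics/w20.png

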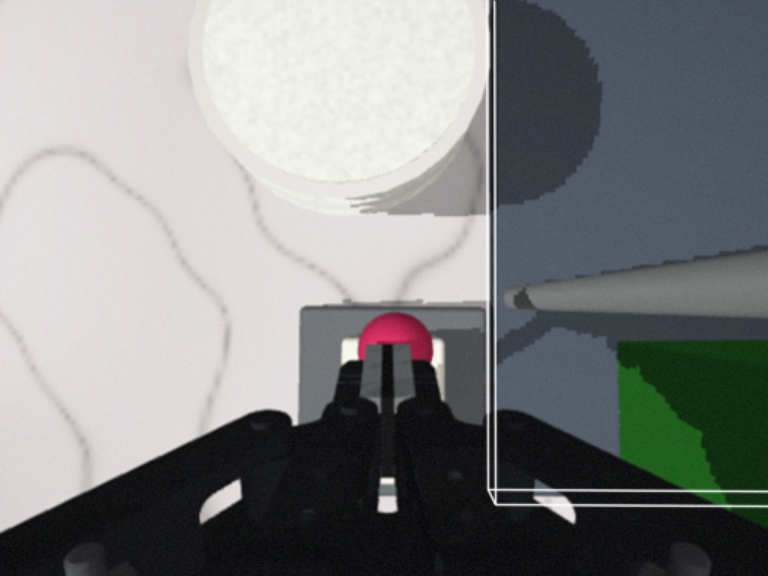

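Run:
```python
from cell import bot
from h import *
import cv2
for n in ("scene","side"):
    im=bot.camera(n)[:,:,::-1]
    for a in (.8,.9,1.,1.1): print(n,a,proj(tf(BAY,[(-130+80*np.sin(a-.5),255,44+80*np.cos(a-.5))]),n).round(1))
    print(proj([[544.8,179.4,103.6]],n))
    x0,y0=(150,160) if n=="scene" else (325,160)
    cv2.imwrite(f"pics/{n}_c.png",cv2.resize(im[y0:y0+65,x0:x0+80],None,fx=8,fy=8,interpolation=cv2.INTER_CUBIC))
```

```text
scene 0.8 [[171.2 186.4]]
scene 0.9 [[171.6 184.8]]
scene 1.0 [[171.9 183.3]]
scene 1.1 [[172.3 182. ]]
[[172.15552949 183.88954908]]
side 0.8 [[352.3 201.8]]
side 0.9 [[352.2 204.3]]
side 1.0 [[352.1 206.8]]
side 1.1 [[351.9 209.2]]
[[351.75018054 208.04028658]]
```

View pics/side_c.png

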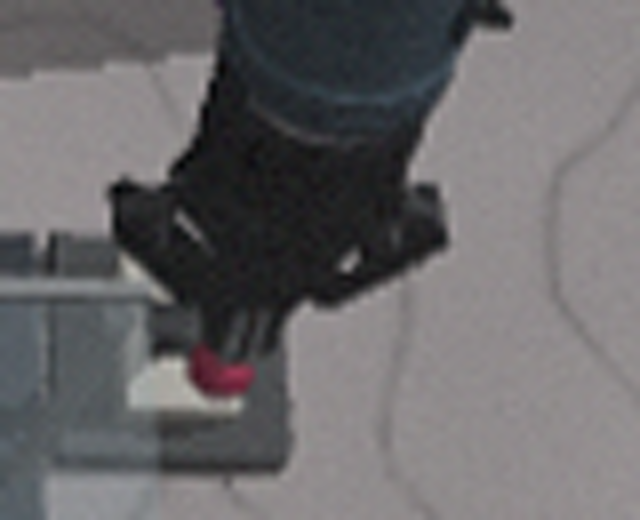

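View pics/scene_c.png

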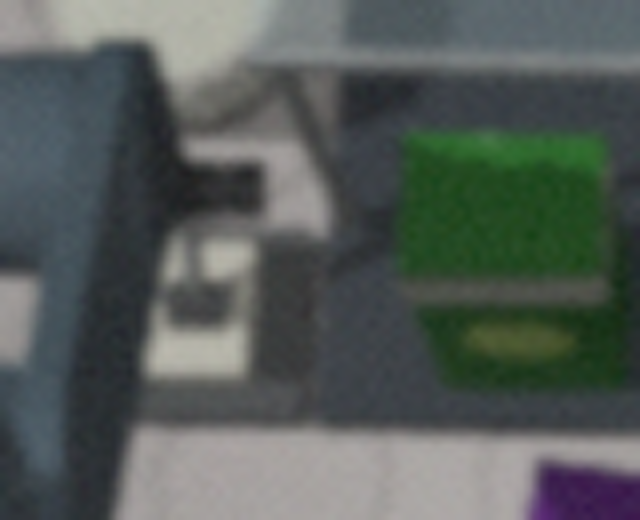

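>>> {"name": "jog_arm", "arguments": {"commands": [{"x": -20,"y": 0,"z": -6,"wx": 0,"wy": 0,"wz": 0,"jaw": 1},{"x": -25,"y": 0,"z": -8,"wx": 0,"wy": 0,"wz": 0,"jaw": 1},{"x": 0,"y": 0,"z": 0,"wx": 0,"wy": 0,"wz": 0,"jaw": 1}]}}

```text
time: 14.32
ee_pos: [492.9, 175.7, 101.5]
tcp_rot: [0.988, 0.039, 0.148, -0.007]
contact_force: [0.4, -1.0, 0.6]
opening: -0.003
```

```bash
python3 log.py; python3 wr.py w21
python3 - <<'E'
from h import *
import json
s=json.loads(open("log.jsonl").readlines()[-1]); setwrist(s)
for a in np.arange(.8,1.01,.1): print(a,(proj(tf(BAY,[(-130+80*np.sin(a-.5),255,44+80*np.cos(a-.5))]),"wrist")*1.5).round())
E
```

```text
14.3167 [0.1224, -0.0024, 2.0722, -0.015, 0.7743, 1.6239] [492.8735, 175.6926, 101.5483] [0.9882, 0.0388, 0.1482, -0.0071] [0.3631, -1.0013, 0.559] -0.0025
bay [-142.4  256.3  101.5] yawrel 0.29 tilt 0.298
0.8 [[395. 240.]]
0.9 [[395. 218.]]
1.0 [[395. 199.]]
```

View pics/w21.png

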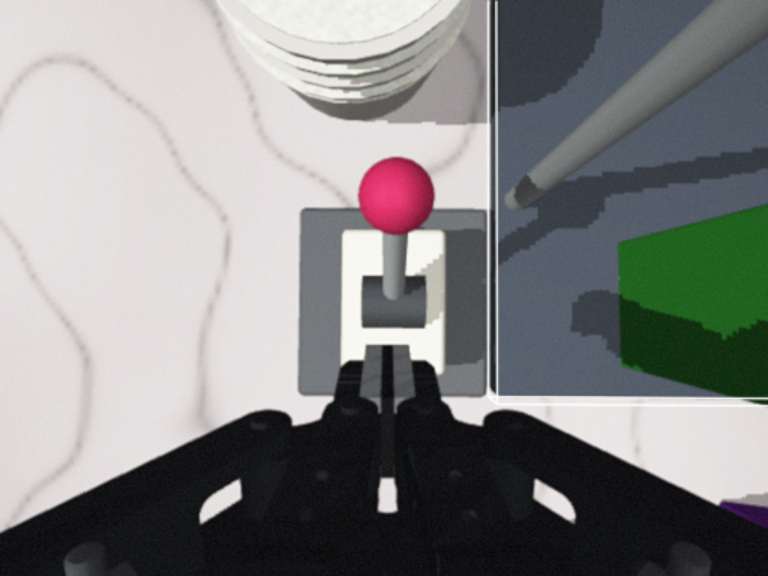

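>>> {"name": "jog_arm", "arguments": {"commands": [{"x": -3,"y": 2,"z": 9.5,"wx": 0,"wy": 0,"wz": 0,"jaw": 1},{"x": -2,"y": 0,"z": 7,"wx": 0,"wy": 0,"wz": 0,"jaw": 1},{"x": 5,"y": 0,"z": 1.5,"wx": 0,"wy": 0,"wz": 0,"jaw": 1},{"x": 5,"y": 0,"z": 1.5,"wx": 0,"wy": 0,"wz": 0,"jaw": 1},{"x": 4,"y": 0,"z": 1.2,"wx": 0,"wy": 0,"wz": 0,"jaw": 1}]}}

```text
time: 14.78
ee_pos: [513.9, 174.9, 86.4]
tcp_rot: [0.988, 0.038, 0.151, -0.007]
contact_force: [0.8, 0.3, 0.1]
opening: 0.0
```

>>> {"name": "jog_arm", "arguments": {"commands": [{"x": 3,"y": 0,"z": 0.9,"wx": 0,"wy": 0,"wz": 0,"jaw": 1},{"x": 3,"y": 0,"z": 0.9,"wx": 0,"wy": 0,"wz": 0,"jaw": 1}]}}

```text
time: 14.95
ee_pos: [519.8, 175.5, 86.8]
tcp_rot: [0.988, 0.038, 0.151, -0.007]
contact_force: [-1.0, 0.4, 0.3]
opening: 0.002
```

>>> {"name": "jog_arm", "arguments": {"commands": [{"x": 3,"y": 0,"z": 0.9,"wx": 0,"wy": 0,"wz": 0,"jaw": 1}]}}

```text
time: 15.03
ee_pos: [522.6, 175.8, 86.7]
tcp_rot: [0.988, 0.038, 0.151, -0.007]
contact_force: [-0.0, -0.3, 0.1]
opening: 0.001
```

>>> {"name": "jog_arm", "arguments": {"commands": [{"x": 2,"y": 0,"z": 0.6,"wx": 0,"wy": 0,"wz": 0,"jaw": 1}]}}

```text
time: 15.12
ee_pos: [524.6, 175.9, 86.8]
tcp_rot: [0.988, 0.038, 0.151, -0.007]
contact_force: [-0.3, 0.2, -0.1]
opening: -0.001
```

>>> {"name": "jog_arm", "arguments": {"commands": [{"x": 2,"y": 0,"z": 0.6,"wx": 0,"wy": 0,"wz": 0,"jaw": 1}]}}

```text
time: 15.2
ee_pos: [526.4, 176.1, 86.7]
tcp_rot: [0.988, 0.038, 0.151, -0.007]
contact_force: [-0.1, 0.4, -0.1]
opening: -0.0
```

```bash
python3 log.py
```

```text
15.2 [0.1142, 0.0924, 2.0107, -0.0124, 0.7352, 1.6153] [526.4231, 176.0838, 86.7271] [0.9878, 0.0384, 0.151, -0.0072] [-0.149, 0.433, -0.1018] -0.0002
bay [-108.9  254.2   86.7] yawrel 0.25 tilt 0.303
```

>>> {"name": "jog_arm", "arguments": {"commands": [{"x": 2,"y": 0,"z": 0.6,"wx": 0,"wy": 0,"wz": 0,"jaw": 1}]}}

```text
time: 15.28
ee_pos: [528.4, 176.2, 86.7]
tcp_rot: [0.988, 0.038, 0.151, -0.007]
contact_force: [-0.1, 0.0, 0.1]
opening: -0.004
```

>>> {"name": "jog_arm", "arguments": {"commands": [{"x": 2,"y": 0,"z": 0.6,"wx": 0,"wy": 0,"wz": 0,"jaw": 1}]}}

```text
time: 15.37
ee_pos: [530.1, 176.4, 86.5]
tcp_rot: [0.988, 0.038, 0.151, -0.007]
contact_force: [-0.2, -0.0, -0.5]
opening: -0.001
```

>>> {"name": "jog_arm", "arguments": {"commands": [{"x": 2,"y": 0,"z": 0.6,"wx": 0,"wy": 0,"wz": 0,"jaw": 1}]}}

```text
time: 15.45
ee_pos: [531.9, 176.5, 86.4]
tcp_rot: [0.988, 0.038, 0.15, -0.007]
contact_force: [-5.4, 0.3, 0.2]
opening: 0.004
```

```bash
python3 log.py; python3 wr.py w22;python3 - <<'E'
from h import *
import json
s=json.loads(open("log.jsonl").readlines()[-1]); setwrist(s)
for a in np.arange(.8,1.01,.1): print(a,(proj(tf(BAY,[(-130+80*np.sin(a-.5),255,44+80*np.cos(a-.5))]),"wrist")*1.5).round())
E
```

```text
15.45 [0.1138, 0.1053, 1.9969, -0.0122, 0.7374, 1.6146] [531.9233, 176.5127, 86.3806] [0.9879, 0.0384, 0.1503, -0.0071] [-5.3759, 0.3213, 0.1834] 0.0041
bay [-103.4  254.2   86.4] yawrel 0.25 tilt 0.302
0.8 [[388. 365.]]
0.9 [[388. 339.]]
1.0 [[388. 315.]]
```

View pics/w22.png

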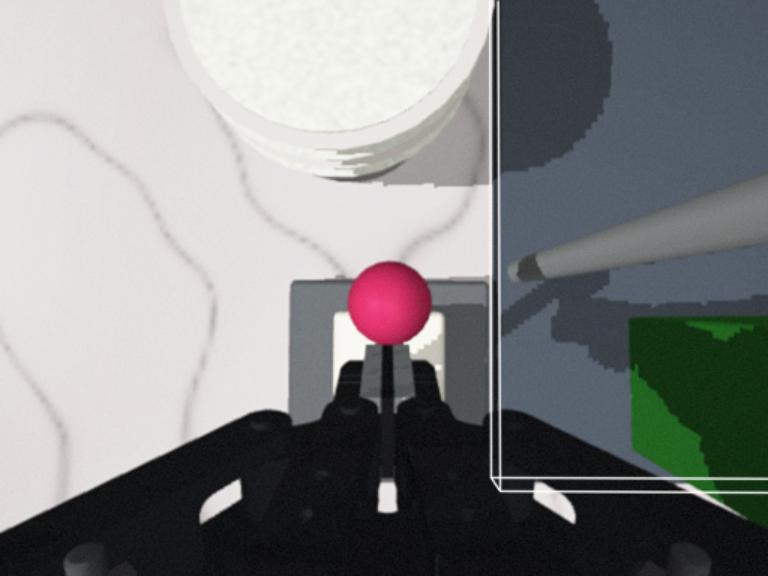

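>>> {"name": "jog_arm", "arguments": {"commands": [{"x": 0.8,"y": 0,"z": 0.2,"wx": 0,"wy": 0,"wz": 0,"jaw": 1},{"x": 0,"y": 0,"z": 0,"wx": 0,"wy": 0,"wz": 0,"jaw": 1}]}}

```text
time: 15.67
ee_pos: [532.0, 176.5, 86.1]
tcp_rot: [0.988, 0.038, 0.15, -0.007]
contact_force: [-6.0, -1.0, 3.1]
opening: -0.003
```

>>> {"name": "jog_arm", "arguments": {"commands": [{"x": 1.5,"y": 0,"z": 0.4,"wx": 0,"wy": 0,"wz": 0,"jaw": 1},{"x": 0,"y": 0,"z": 0,"wx": 0,"wy": 0,"wz": 0,"jaw": 1}]}}

```text
time: 15.83
ee_pos: [532.3, 176.6, 85.8]
tcp_rot: [0.988, 0.039, 0.148, -0.007]
contact_force: [-11.6, -2.0, 8.5]
opening: 0.003
```

>>> {"name": "jog_arm", "arguments": {"commands": [{"x": -10,"y": 0,"z": -3,"wx": 0,"wy": 0,"wz": 0,"jaw": 1},{"x": -30,"y": 0,"z": -9,"wx": 0,"wy": 0,"wz": 0,"jaw": 1},{"x": -35,"y": 0,"z": -12,"wx": 0,"wy": 0,"wz": 0,"jaw": 1},{"x": -10,"y": 0,"z": -30,"wx": 0,"wy": 0,"wz": 0,"jaw": 1},{"x": 0,"y": 0,"z": -35,"wx": 0,"wy": 0,"wz": 0,"jaw": 1}]}}

```text
time: 16.25
ee_pos: [421.8, 167.7, 142.8]
tcp_rot: [0.988, 0.039, 0.147, -0.007]
contact_force: [0.5, 0.2, 0.4]
opening: -0.003
```

>>> {"name": "jog_arm", "arguments": {"commands": [{"x": 9,"y": 0,"z": -32,"wx": 0,"wy": 0,"wz": 0,"jaw": 1},{"x": 9,"y": 0,"z": -32,"wx": 0,"wy": 0,"wz": 0,"jaw": 1},{"x": 9,"y": 0,"z": -32,"wx": 0,"wy": 0,"wz": 0,"jaw": 1},{"x": 9,"y": 0,"z": -32,"wx": 0,"wy": 0,"wz": 0,"jaw": 1},{"x": 0,"y": 0,"z": 0,"wx": 0,"wy": 0,"wz": 0,"jaw": 1}]}}

```text
time: 16.67
ee_pos: [427.2, 168.1, 288.0]
tcp_rot: [0.987, 0.038, 0.158, -0.008]
contact_force: [0.7, -0.5, 0.3]
opening: -0.0
```

```bash
python3 log.py; python3 wr.py w23; python3 ov.py d;python3 - <<'E'
from h import *
import json
s=json.loads(open("log.jsonl").readlines()[-1]); setwrist(s)
for a in np.arange(.8,1.01,.1): print(a,(proj(tf(BAY,[(-130+80*np.sin(a-.5),255,44+80*np.cos(a-.5))]),"wrist")*1.5).round())
E
```

```text
16.6667 [0.124, -0.4094, 2.0099, -0.0119, 1.2235, 1.6192] [427.1882, 168.0828, 287.9838] [0.9867, 0.0384, 0.1581, -0.0078] [0.7345, -0.4777, 0.3497] -0.0002
bay [-208.5  253.5  288. ] yawrel 0.26 tilt 0.318
0.8 [[388. 185.]]
0.9 [[388. 176.]]
1.0 [[388. 167.]]
```

View pics/w23.png

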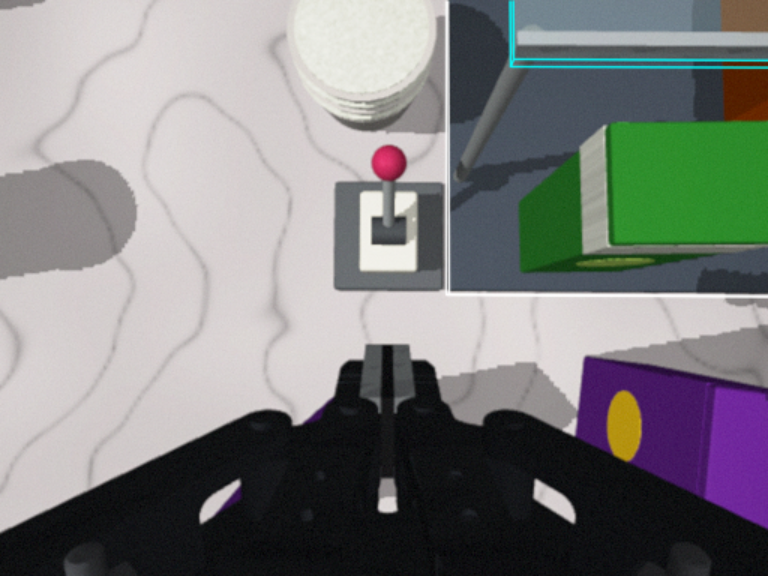

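View pics/side_d.png

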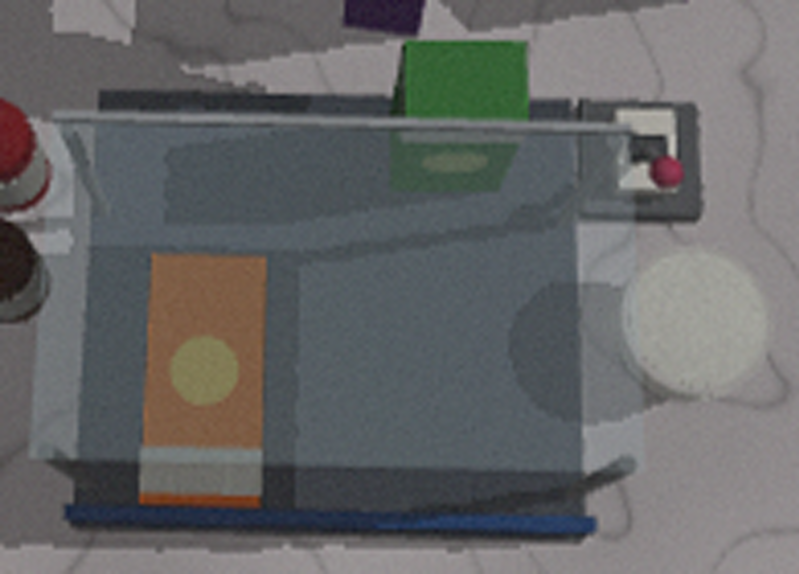

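Run:
```python
from h import *
import json
s=[json.loads(l) for l in open("log.jsonl")]; s=[d for d in s if abs(d["time"]-8.8667)<.01][0]; setwrist(s)
for u,v,z in [(320,138,86),(455,138,86),(330,210,20),(448,210,20)]:
    print(inv(BAY,ray("wrist",(u+.5)/1.5-.5,(v+.5)/1.5-.5,z)))
for u,v in [(140,501),(260,506)]: print("side top end",inv(BAY,ray("side",190+(u+.5)/4.1-.5,165+(v+.5)/4.1-.5,86)))
for u,v in [(152,254),(267,257)]: print("side base",inv(BAY,ray("side",190+(u+.5)/4.1-.5,165+(v+.5)/4.1-.5,86)))
from cell import bot
bot.job_done()
print(bot.sense()["time"])
```

```text
[[-23.14331511 -58.05158883  86.        ]]
[[ -23.20575523 -140.27078429   86.        ]]
[[-21.07502605 -57.20177687  20.        ]]
[[ -21.35866525 -142.41280637   20.        ]]
side top end [[ 161.178196   -141.87032507   86.        ]]
side top end [[162.75404532 -52.74391653  86.        ]]
side base [[ -26.34505533 -142.04414124   86.        ]]
side base [[-25.76648402 -52.84399967  86.        ]]
the job is handed in; nothing more can be done
the job is handed in; nothing more can be done
```

I tipped the orange carton over so it lies flat on its broad side. I then slid it under the guard to the blue back stop and pushed the pink lever to its hard stop. The job is handed in; the last reading before hand-in was 16.7 s, against the 72 s limit.

**Carton:** It stopped advancing against the back stop while I pressed with about 14 N.
- **Wrist camera:** after the gripper backed off, its base end was at bay x −21 to −23 mm, where flush is −25. That is within about 0.2° of square.
- **Side camera:** this put the base end at −26 mm and the top end at 161–163 mm, where the stop is at 165. It showed up to about 1° of skew. These readings disagree with the wrist camera by 2–5 mm, and one pixel there covers about 3.5 mm.
- **After the lever push:** the side picture showed the carton unmoved.

**Lever:** The ball ended at or slightly past where an angle of 1.0 should put it. With the finger on the rod, force rose to about 12 N with almost no further movement, so I take it to be on its stop. One 33 N upward reading appeared at first contact with the ball. It fell to 8 N and didn't return, and I didn't find the cause.

**Everything else:** I felt no contact with the guard. The green carton and the bowls looked unmoved in the last pictures I viewed. The gripper ended about 110 mm clear of the lever, touching nothing. I didn't re-measure the spoon, the blue bowl or the bottles at the end, but the arm never went near them.

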